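# Stow two bushings on the locking slide-out tray

## Robot

A 6-joint arm with a two-finger parallel gripper is mounted at the origin on the work surface. World frame = base frame: x ahead of the robot, y to its left, z up, the work surface at z = 0. Lengths are in m, angles in rad, forces in N, time in s.
With the tool pointing down it reaches from about 0.3 to 0.875 m from the base axis. Payload 6.4 kg.
Tool frame: the origin (TCP) lies between the finger pads; the fingertips stand 11 mm ahead of it and the grasp point (between the pads) lies 8 mm behind it; z points along the fingers, y is the direction in which the jaws open and shut (so a half turn about z gives the same grasp; the last joint's range is limited). The gripper opens to 85 mm and grips with 20 to 120 N. Pads are 22 mm wide; open, the fingers measure 114 mm over their backs; the gripper's body (76 mm by 85 mm) begins 54 mm behind the grasp point. The pads swing forward as they close: fully open they stand 13 mm farther back than shut.
Start: joints at [-1.444, 0.181, 1.607, -0, 1.354, -0.206], TCP at [0.188, -0.543, 0.242] pointing down, gripper open.
Joint ranges: [-2.99, 2.99], [-0.89, 2.07], [0.3, 2.58], [-1.14, 4.28], [0, 2.63], [-3.12, 3.12]. Speed limits (rad/s): [2.57, 2.57, 3.01, 3.14, 3.14, 3.14].

## Interface

Orientations are given as a unit quaternion [w, x, y, z].
In Python, from plant import robot, viewer gives the robot as it stands. The module is installed in compiled form; this text tells all that it offers.
- The arm moves only by the tool step_arm, never from a script. Its argument "rows" is a list of rows, each an object of numbers: "ax", "ay", "az": the turn, a rotation vector about the tool's x, y, z in units of 5 degrees (1.0 is 5 degrees); "x", "y", "z": the shift along the tool's x, y, z in units of 25 mm (1.0 is 25 mm); "jaw": the closure in counts, from 0 (fully open) to 255 (shut). A call has 1 to 10 rows; each row shifts and turns the commanded pose from where the row before left it, along the tool's axes as they then stand; what a row does not reach is not made up. A row lasts 1/8 s, in which the tool goes at most 62.5 mm and 10.7 degrees, less where a joint would pass 70% of its speed; a pose out of reach is approached as far as the arm can. A call is refused whole if a number of a shift passes 1 or a number of a turn 1, either way. A call with a gripper value outside its range is refused whole. The fingers move at their own pace and stop on an object; "force" is the grip in N (left out, the last holds). Time passes only in rows, so rows that do not move let the fingers close. It gives the time, the measured TCP pose, the force and the opening at its end, in the units of the state.
- robot.read_state(): the state, without advancing time (a new reading comes with each control period).
- viewer.snapshot(name): name is "scene" or "side" or "wrist"; returns (picture, depth): 400x640x3 uint8, red, green, blue; 400x640 float32, m along the optical axis (not along the pixel's ray), 0 where there is no reading.
- viewer.camera_model(name): a dict with "fx", "fy", "cx", "cy" (pixels), "R" (3x3) and "t" (3): a world point X has camera coordinates R X + t; the wrist camera has in their place "T_tool_cam" (4x4, takes a point from camera to tool coordinates, whose origin is the TCP and whose axes are the flange's). Camera axes: x right, y down, z forward; pixel columns grow to the right and rows downward; lengths in m; the calibration is good to about 2 mm. A picture is of the moment at which its call begins: read the wrist's pose just before it. camera_model takes no time and is no camera call.
- robot.job_done(): hands the job in, once; it reports no verdict.
The state is a dict: "clock": time; "joint_positions": joint angles; "joint_vel": joint speeds; "joint_torque": joint torques, N m; "tool_pos": TCP position; "orientation": TCP orientation; "wrist_force": force on the tool from outside, world axes, zero at the start; "wrist_torque": the same for the moment, N m; "finger_gap": finger opening in m.
Only numpy, scipy, OpenCV 4.12 (cv2) and the standard library are available. Lean on these libraries where they do the work, as an engineer would, in place of code of your own. Each camera call takes 0.05 s, during which the arm holds its last target.

## Task

Pull the tray out of the bench rack until its slides lock. Thread the wide spacer and then the narrow collar down the tray's post, fully home, then press the release tab, slide the tray all the way back in until it is flush and let go. Leave the jug, the flask and the wrench where they are.

Things in the scene. Friction and masses are not known exactly. Their poses are not given: they have to be found in the camera images.
- rack: Grey steel bench rack, fixed, 232 mm wide, 270 deep, 184 high. Origin on the bench under the middle of the closed tray's front face; x points into the rack (the tray comes out along -x), y left as seen facing the tray, z up. The tray is its lowest unit; above it, from 106 mm up, a fixed instrument, its face 10 mm behind the closed tray's face. A black case stands on top, its top 247 mm up.
- tray (a joint): How far the tray is out, m: 0 home and flush, 0.182 end stop; starts nearly shut. Moving it takes about 2 N; from 0.156 to 0.178 a spring tooth is pushed under a fixed catch (about 2 N more), beyond 0.178 the tooth springs up before the catch: locked. Then it cannot go in past about 0.177 unless the release tab is held down.
- latch (a joint): How far the release tab is pressed down, m: 0 up, 0.012 lower stop; a spring of 3 N (up) to 6 N (stop) raises it. Pressed 0.008 or more it frees the locked tray; hold it down for at least the first 35 mm of pushing in, or all the way home. It springs up when let go.
- handle (a point): Middle of the upright bar of the black bow handle on the tray's front: bar 12 x 12 mm, 62 mm tall, its axis 42 mm in front of the tray's face, 25 mm left (rack +y) of the middle; this point 62 mm above the bench. Moves with the tray; axes as the rack's. Grip it with a finger on its left and one on its right.
- release_tab (a point): Middle of the top of the dark steel tab that sticks 34 mm out of the tray's front, 34 mm wide, 75 mm right (rack -y) of the middle; 17 mm in front of the tray's face, 50 mm above the bench when up. Press it straight down. The tray's face (220 mm wide, 10 to 96 mm above the bench) rises behind it: fingers holding the tab down can push on that face. Moves with tray and tab.
- post_foot (a point): Foot of the upright steel post, on the tray floor (24 mm above the bench), on the tray's middle line, 55 mm behind its front face (face plate 6 mm thick). Post 15 mm in diameter, 47 mm tall, coned over the last 7 mm. Tray side walls 26 mm high, 142 mm apart. With the tray locked out the post stands 80 mm clear of the top shelf's front edge. Axes as the rack's.
- spacer: Wide steel ring, 48 mm outer diameter, 20 mm bore, 14 mm high, lying flat on the bench; origin at the centre of its underside, z along its axis. Goes on the post first, down to the tray floor.
- collar: Narrow steel ring, 32 mm outer diameter, 20 mm bore, 22 mm high, standing flat on the bench; origin at the centre of its underside, z along its axis. Goes on second, down onto the spacer.
- jug: Grey plastic fluid jug with a black cap, 60 x 100 x 196 mm; origin at the centre of its underside. Not to be disturbed.
- flask: Steel drinking flask, 68 mm in diameter, 165 mm high; origin at the centre of its underside. Not to be disturbed.
- wrench: Steel wrench 180 mm long, lying along its own x; origin under its middle. Not to be disturbed.
- shelf_edge (a point): Middle of the lower front edge of the rack's top shelf: 172 mm above the bench, 45 mm in front of the closed tray's face; shelf 256 mm wide, 12 mm thick. It stands over the closed tray's handle and tab and blocks an upright gripper there: come in tilted, fingers pointing down and into the rack, gripper leaning out to the front. Axes as the rack's.
Things that resemble listed ones, but are neither listed nor needed, are in the scene too. What is shaped like the collar but orange is not meant.

How it is judged:
By the outcome, as a careful person would: the job done as asked, in the order asked, and still so for the second after the job is handed in, with the robot touching nothing.
It also fails if it takes over 72 s, if anything falls off the work surface, if the arm or the gripper's body presses on something with over 40 N, if the wrist force passes 120 N, or if a joint passes its speed limit or range.

## Working session

There is one attempt and no reset: what is moved stays moved. The work goes in short steps, Python scripts to look and compute and a tool call to move; the robot and the scene stay as the last step left them, time stands still between calls to the robot, and variables do not carry over. Pictures are saved under pics/ and viewed, and the job is handed in when it is done.

Besides the shell and the picture viewer there is one more tool, called after "Request:" in YAML: its name, and indented under it one key for each argument. step_arm: Moves the arm, as the interface text tells. Its arguments: {"type":"object","properties":{"rows":{"type":"array"},"force":{"type":"number"}},"required":["rows"]}

```bash
ls; mkdir -p pics
cat > h.py <<'E'
import numpy as np, cv2
from plant import robot, viewer
from scipy.spatial.transform import Rotation as R
def q2R(q): return R.from_quat([q[1],q[2],q[3],q[0]]).as_matrix()
def snap(n,f):
    s=robot.read_state()
    p,d=viewer.snapshot(n)
    cv2.imwrite('pics/'+f+'.png',p[:,:,::-1]); np.savez('pics/'+f+'.npz',p=p,d=d,tp=s['tool_pos'],q=s['orientation'],n=n)
    return p,d
def cam(f):
    z=np.load('pics/'+f+'.npz'); n=str(z['n']); m=viewer.camera_model(n)
    if 'R' in m: Rc=np.array(m['R']);t=np.array(m['t'])
    else:
        T=np.array(m['T_tool_cam']); W=np.eye(4);W[:3,:3]=q2R(z['q']);W[:3,3]=z['tp']
        I=np.linalg.inv(W@T); Rc=I[:3,:3];t=I[:3,3]
    K=np.array([[m['fx'],0,m['cx']],[0,m['fy'],m['cy']],[0,0,1]])
    return z['p'],z['d'],K,Rc,t
def pt(f,u,v,d=None):
    p,D,K,Rc,t=cam(f)
    if d is None: d=np.median([x for x in D[v-1:v+2,u-1:u+2].ravel() if x>0] or [0])
    return Rc.T@(np.linalg.inv(K)@[u,v,1]*d-t)
def plane(f,u,v,z):
    p,D,K,Rc,t=cam(f); r=Rc.T@np.linalg.inv(K)@[u,v,1]; c=-Rc.T@t
    return c+r*(z-c[2])/r[2]
def cloud(f):
    p,D,K,Rc,t=cam(f); h,w=D.shape
    v,u=np.mgrid[:h,:w]; P=np.stack([(u-K[0,2])/K[0,0]*D,(v-K[1,2])/K[1,1]*D,D],-1)
    W=(P-t)@Rc; W[D<=0]=np.nan
    return p,W
def proj(f,X):
    p,D,K,Rc,t=cam(f); c=K@(Rc@np.array(X)+t); return c[:2]/c[2]
def crop(f,o,u0,u1,v0,v1,s):
    p=cv2.imread('pics/'+f+'.png')[v0:v1,u0:u1]; cv2.imwrite('pics/'+o+'.png',cv2.resize(p,None,fx=s,fy=s,interpolation=cv2.INTER_CUBIC))
E
python3 - <<'E'
from h import *
s=robot.read_state(); print({k:np.round(v,3) for k,v in s.items()})
for n in ['scene','side','wrist']:
    snap(n,n+'0'); m=viewer.camera_model(n); print(n,{k:np.round(v,3).tolist() for k,v in m.items()})
E
```

```text
pics
{'clock': np.float64(0.0), 'joint_positions': array([-1.444,  0.182,  1.608,  0.   ,  1.354, -0.206]), 'joint_vel': array([ 0.   , -0.   ,  0.001, -0.   , -0.   , -0.   ]), 'joint_torque': array([-1.0000e-03, -4.4488e+01, -3.5134e+01, -0.0000e+00,  9.0000e-03,
        0.0000e+00]), 'tool_pos': array([ 0.188, -0.543,  0.241]), 'orientation': array([-0.001,  0.986,  0.166,  0.   ]), 'wrist_force': array([-0.286,  0.428,  0.646]), 'wrist_torque': array([ 0.028, -0.001, -0.001]), 'finger_gap': np.float64(0.085)}
scene {'fx': 438.67, 'fy': 438.67, 'cx': 313.858, 'cy': 196.532, 'R': [[0.255, 0.967, -0.008], [0.777, -0.21, -0.594], [-0.576, 0.145, -0.804]], 't': [-0.083, -0.405, 1.753]}
side {'fx': 449.005, 'fy': 449.005, 'cx': 321.414, 'cy': 197.721, 'R': [[0.844, -0.536, -0.009], [-0.326, -0.501, -0.802], [0.426, 0.679, -0.598]], 't': [-0.554, 0.238, 1.106]}
wrist {'fx': 349.051, 'fy': 349.051, 'cx': 319.45, 'cy': 198.026, 'T_tool_cam': [[0.0, -0.952, -0.307, 0.078], [1.0, 0.0, -0.0, -0.0], [0.0, -0.307, 0.952, -0.132], [0.0, 0.0, 0.0, 1.0]]}
```

View pics/scene0.png

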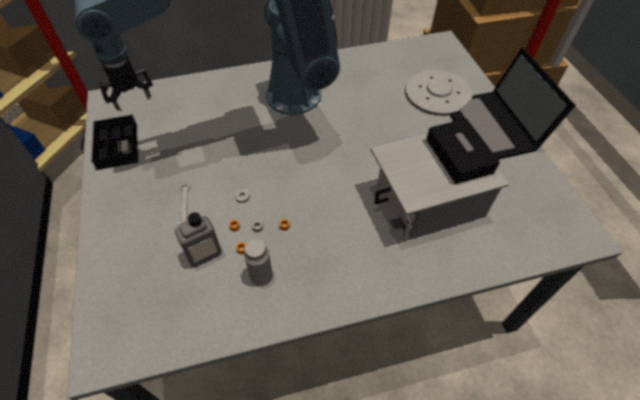

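View pics/side0.png

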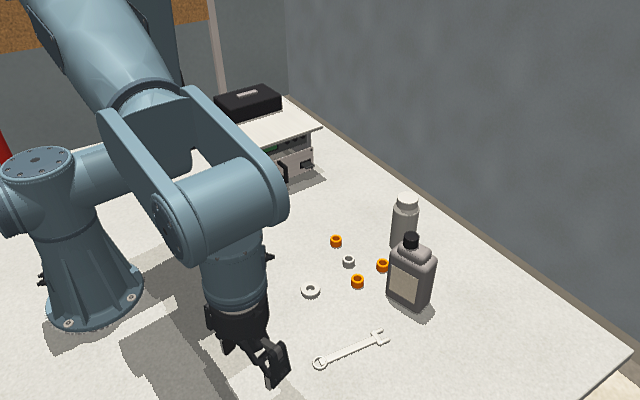

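View pics/wrist0.png

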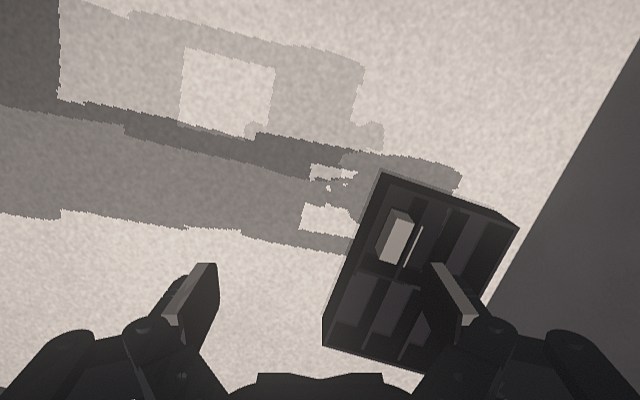

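Scene: the steel wide ring is at (242,195), the steel narrow ring at (257,226), orange look-alikes at (234,225), (285,224), (241,248). The rack is at (440,180), with its handle at (382,197). Next I enlarge and measure.

Run:
```python
from h import *
crop('scene0','c1',170,310,170,290,5)
crop('scene0','c2',360,520,110,240,5)
crop('side0','c3',210,330,70,200,5)
crop('side0','c4',290,450,180,380,4)
for f,l in [('scene0',[(237,195),(242,190),(257,222),(253,226),(262,226),(372,149),(398,195),(504,182),(395,211),(410,231)]),('side0',[(304,287),(318,293),(344,259),(352,259),(323,128),(280,139),(307,165)])]:
    for u,v in l: print(f,u,v,np.round(pt(f,u,v),3))
```

```text
scene0 237 195 [ 0.447 -0.293  0.014]
scene0 242 190 [ 0.431 -0.273  0.015]
scene0 257 222 [ 0.57  -0.248  0.017]
scene0 253 226 [ 0.585 -0.263  0.021]
scene0 262 226 [ 0.579 -0.235  0.002]
scene0 372 149 [0.514 0.135 0.184]
scene0 398 195 [0.697 0.147 0.185]
scene0 504 182 [0.732 0.455 0.184]
scene0 395 211 [0.657 0.175 0.04 ]
scene0 410 231 [0.73  0.198 0.025]
side0 304 287 [ 0.435 -0.269  0.015]
side0 318 293 [ 0.457 -0.299  0.009]
side0 344 259 [ 0.569 -0.247  0.021]
side0 352 259 [ 0.588 -0.257  0.018]
side0 323 128 [0.929 0.417 0.003]
side0 280 139 [0.601 0.142 0.183]
side0 307 165 [0.7   0.156 0.049]
```

View pics/c1.png

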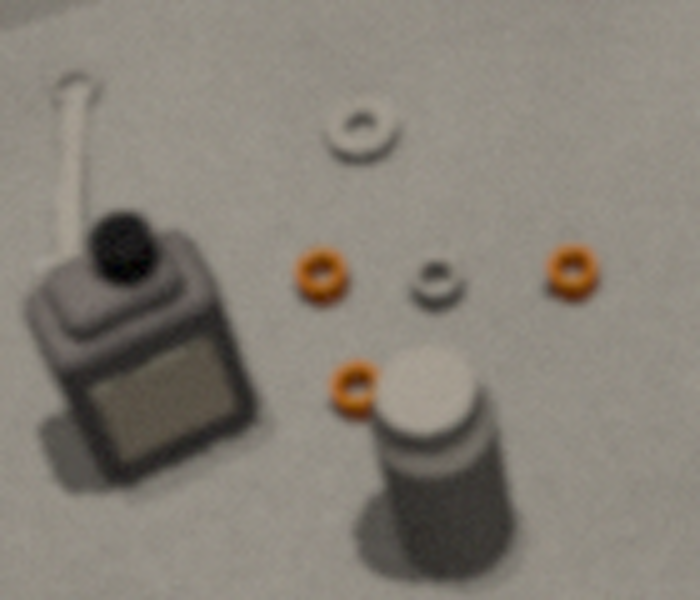

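View pics/c2.png

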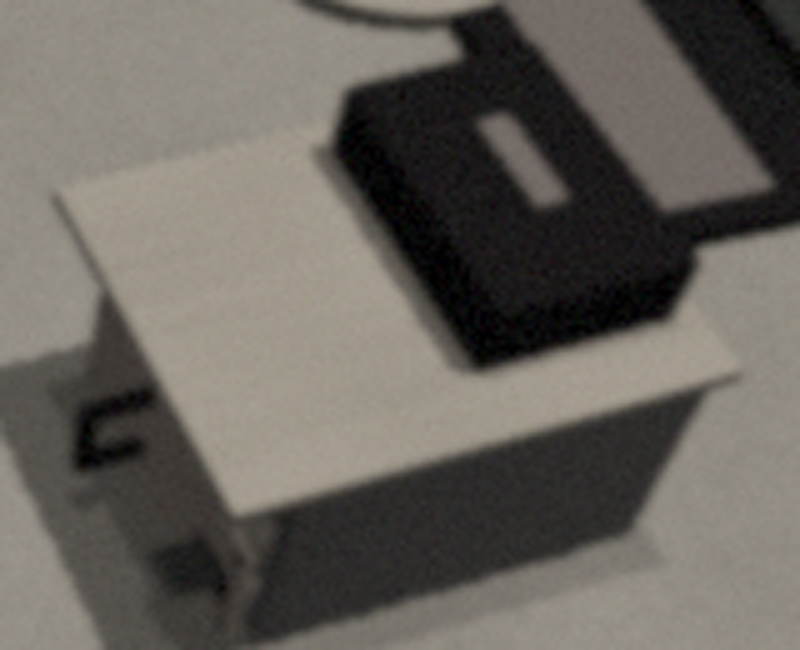

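View pics/c3.png

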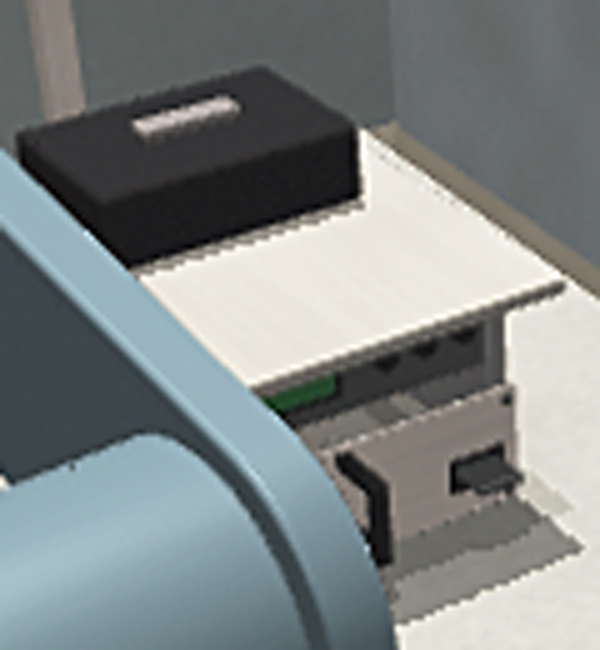

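View pics/c4.png

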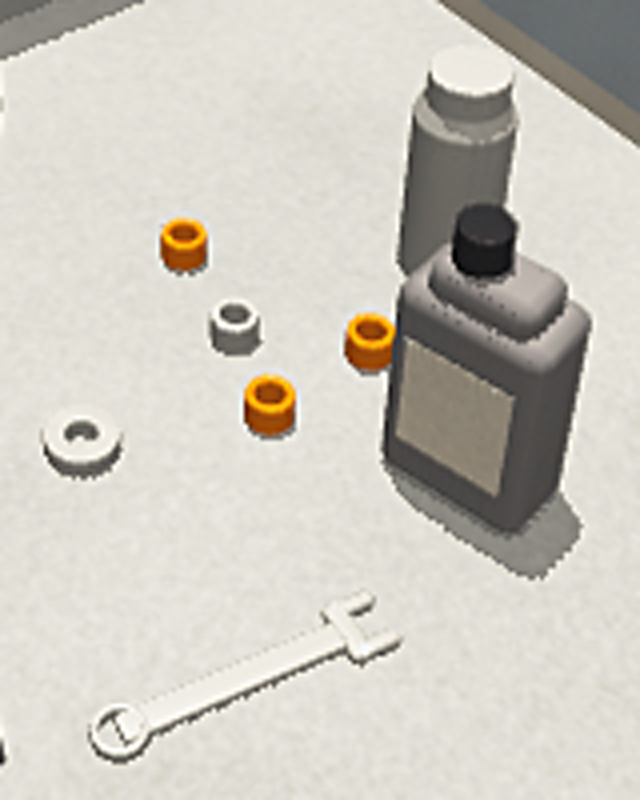

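```bash
cat > rackfit.py <<'E'
from h import *
for f in ['scene0','side0']:
    p,W=cloud(f)
    m=(abs(W[...,2]-.184)<.006)&(W[...,0]>.4)&(W[...,0]<1)&(W[...,1]>.05)&(W[...,1]<.6)
    n,l,st,c=cv2.connectedComponentsWithStats(m.astype('uint8')); k=1+np.argmax(st[1:,4]); m=l==k
    P=W[m]; print(f,m.sum(),np.median(P[:,2]))
    print(cv2.minAreaRect((P[:,:2]*1000).astype('float32')))
    print(np.round(cv2.boxPoints(cv2.minAreaRect((P[:,:2]*1000).astype('float32'))),1).tolist())
    # front edge: for each x bin min y
    xs=np.arange(.50,.78,.005); e=[]
    for x in xs:
        q=P[abs(P[:,0]-x)<.0025]
        if len(q)>5: e.append((x,np.percentile(q[:,1],2)))
    e=np.array(e); print(e[:3],e[-3:]); 
    mm=(e[:,0]>.53)&(e[:,0]<.75); c=np.polyfit(e[mm,0],e[mm,1],1); r=e[mm,1]-np.polyval(c,e[mm,0]); print('edge slope',c,np.degrees(np.arctan(c[0])),r.std())
print([np.round(plane('scene0',u,v,.184),4) for u,v in [(371,148),(408,213),(508,185)]])
E
python3 rackfit.py
```

```text
scene0 4888 0.1833840382384498
((621.8157958984375, 298.18218994140625), (260.9295959472656, 322.1340637207031), 3.2149288654327393)
[[482.5, 451.70001220703125], [500.6000061035156, 130.10000610351562], [761.0999755859375, 144.6999969482422], [743.0, 466.29998779296875]]
[[0.5        0.15812291]
 [0.505      0.13809545]
 [0.51       0.13562901]] [[0.75       0.15041884]
 [0.755      0.14538097]
 [0.76       0.14791216]]
edge slope [0.06577747 0.10065888] 3.7633501230696975 0.0019664343532864626
side0 2026 0.18350049094624987
((636.2727661132812, 259.519287109375), (231.933837890625, 249.60968017578125), 3.961801052093506)
[[512.0, 376.0], [529.2000122070312, 127.0], [760.5999755859375, 143.0], [743.2999877929688, 392.0]]
[[0.53       0.13586644]
 [0.535      0.13496408]
 [0.54       0.13650365]] [[0.745      0.14738596]
 [0.75       0.14886802]
 [0.755      0.14770999]]
edge slope [0.0597226  0.10325593] 3.4177930747562675 0.0013239421071919262
[array([0.5089, 0.1331, 0.184 ]), array([0.7608, 0.1512, 0.184 ]), array([0.7447, 0.4603, 0.184 ])]
```

Candidates: the wide spacer has one steel ring, at (242,195). The steel narrow ring at (257,226) is the collar, and the orange rings at (234,225), (285,224) and (241,248) are excluded. The crops confirm this. I'll go up, turn the tool, and look at the rings from above on the way.

Request:
step_arm:
  rows:
    - {"az": -1, "z": -0.3}
    - {"az": -1, "z": -0.3}
    - {"az": -1, "z": -0.3}
    - {"az": -1, "z": -0.3}
    - {"az": -1, "z": -0.3}
    - {"az": -1}
    - {"az": -1}
    - {"az": -1}
    - {"az": -1}
    - {"az": -1}

```text
invalid input
```

Request:
step_arm:
  rows:
    - {"az": -1}
    - {"az": -1}
    - {"az": -1}
    - {"az": -1}
    - {"az": -1}
    - {"x": 0.9, "y": 1}
    - {"x": 0.9, "y": 1}
    - {"x": 0.9, "y": 1}
    - {"x": 0.9, "y": 1}
    - {"x": 0.9, "y": 1}

```text
invalid input
```

Run:
```python
from h import *
s=robot.read_state(); print({k:np.round(v,3) for k,v in s.items()}); print(q2R(s['orientation']).round(3))
print(np.round(plane('scene0',198,258,0),3), np.round(plane('scene0',261,278,0),3))
```

```text
{'clock': np.float64(0.15), 'joint_positions': array([-1.444,  0.181,  1.608, -0.   ,  1.354, -0.206]), 'joint_vel': array([-0.001, -0.002, -0.004, -0.001,  0.001, -0.001]), 'joint_torque': array([ 1.0000e-03, -4.4527e+01, -3.5169e+01, -0.0000e+00,  6.0000e-03,
        0.0000e+00]), 'tool_pos': array([ 0.188, -0.543,  0.242]), 'orientation': array([-0.001,  0.986,  0.166,  0.   ]), 'wrist_force': array([-0.519, -0.32 ,  0.162]), 'wrist_torque': array([-0.021, -0.02 ,  0.016]), 'finger_gap': np.float64(0.085)}
[[ 0.945  0.327 -0.   ]
 [ 0.327 -0.945  0.001]
 [ 0.    -0.001 -1.   ]]
[ 0.64  -0.443  0.   ] [ 0.754 -0.272  0.   ]
```

The interface may want every key in each row, so I'll try that with a single row.

Request:
step_arm:
  rows:
    - {"ax": 0, "ay": 0, "az": -1, "x": 0, "y": 0, "z": -0.3, "jaw": 0}
  force: 40

```text
clock: 0.28
tool_pos: [0.1878, -0.5427, 0.2487]
orientation: [-0.001, 0.978, 0.209, 0.0]
wrist_force: [-0.8, -0.2, -0.9]
finger_gap: 0.0853
```

Request:
step_arm:
  rows:
    - {"ax": 0, "ay": 0, "az": -1, "x": 0, "y": 0, "z": -0.4, "jaw": 0}
    - {"ax": 0, "ay": 0, "az": -1, "x": 0, "y": 0, "z": -0.4, "jaw": 0}
    - {"ax": 0, "ay": 0, "az": -1, "x": 0, "y": 0, "z": -0.4, "jaw": 0}
    - {"ax": 0, "ay": 0, "az": -1, "x": 0, "y": 0, "z": -0.4, "jaw": 0}
    - {"ax": 0, "ay": 0, "az": -1, "x": 0.9, "y": 0.6, "z": 0, "jaw": 0}
    - {"ax": 0, "ay": 0, "az": -1, "x": 0.9, "y": 0.6, "z": 0, "jaw": 0}
    - {"ax": 0, "ay": 0, "az": -1, "x": 0.9, "y": 0.6, "z": 0, "jaw": 0}
    - {"ax": 0, "ay": 0, "az": -1, "x": 0.9, "y": 0.6, "z": 0, "jaw": 0}
    - {"ax": 0, "ay": 0, "az": -1, "x": 0.9, "y": 0.8, "z": 0, "jaw": 0}
    - {"ax": 0, "ay": 0, "az": -1, "x": 0.9, "y": 0.9, "z": 0, "jaw": 0}

```text
clock: 1.52
tool_pos: [0.3479, -0.4854, 0.2894]
orientation: [-0.0, 0.798, 0.603, 0.0]
wrist_force: [-0.5, -0.0, -1.2]
finger_gap: 0.0853
```

Run:
```python
from h import *
s=robot.read_state(); print({k:np.round(v,3) for k,v in s.items()}); print(q2R(s['orientation']).round(3))
```

```text
{'clock': np.float64(1.525), 'joint_positions': array([-1.147,  0.195,  1.495, -0.   ,  1.452, -0.872]), 'joint_vel': array([ 0.439,  0.098, -0.118,  0.   ,  0.017, -0.259]), 'joint_torque': array([-2.1550e+00, -4.7158e+01, -3.5754e+01, -8.0000e-03,  4.4000e-02,
        3.3500e-01]), 'tool_pos': array([ 0.348, -0.485,  0.289]), 'orientation': array([-0.   ,  0.798,  0.603,  0.   ]), 'wrist_force': array([-0.498, -0.038, -1.215]), 'wrist_torque': array([ 0.042,  0.01 , -0.009]), 'finger_gap': np.float64(0.085)}
[[ 0.272  0.962 -0.   ]
 [ 0.962 -0.272  0.001]
 [ 0.    -0.    -1.   ]]
```

Request:
step_arm:
  rows:
    - {"ax": 0, "ay": 0, "az": -1, "x": 0.9, "y": 0.7, "z": 0, "jaw": 0}
    - {"ax": 0, "ay": 0, "az": -1, "x": 0.9, "y": 0.8, "z": 0, "jaw": 0}
    - {"ax": 0, "ay": 0, "az": -1, "x": 0.9, "y": 0.9, "z": 0, "jaw": 0}
    - {"ax": 0, "ay": 0, "az": -0.9, "x": 0.9, "y": 0.9, "z": 0, "jaw": 0}
    - {"ax": 0, "ay": 0, "az": 0, "x": 0.9, "y": 0.9, "z": 0, "jaw": 0}
    - {"ax": 0, "ay": 0, "az": 0, "x": 0.9, "y": 0.9, "z": 0, "jaw": 0}
    - {"ax": 0, "ay": 0, "az": 0, "x": 0.5, "y": 0.5, "z": 0, "jaw": 0}

```text
clock: 2.4
tool_pos: [0.4962, -0.3463, 0.2894]
orientation: [-0.0, 0.684, 0.729, 0.0]
wrist_force: [-0.4, 0.5, -0.5]
finger_gap: 0.0851
```

Run:
```python
from h import *
s=robot.read_state(); print({k:np.round(v,3) for k,v in s.items()}); snap('wrist','w1')
```

```text
{'clock': np.float64(2.4), 'joint_positions': array([-0.805,  0.213,  1.474,  0.   ,  1.456, -0.869]), 'joint_vel': array([ 0.218,  0.032, -0.04 , -0.011,  0.002,  0.228]), 'joint_torque': array([-4.4600e-01, -4.7690e+01, -3.6213e+01,  1.3800e-01,  3.5000e-02,
       -1.8700e-01]), 'tool_pos': array([ 0.496, -0.346,  0.289]), 'orientation': array([-0.   ,  0.684,  0.729,  0.   ]), 'wrist_force': array([-0.383,  0.543, -0.507]), 'wrist_torque': array([ 0.009, -0.004, -0.057]), 'finger_gap': np.float64(0.085)}
```

View pics/w1.png

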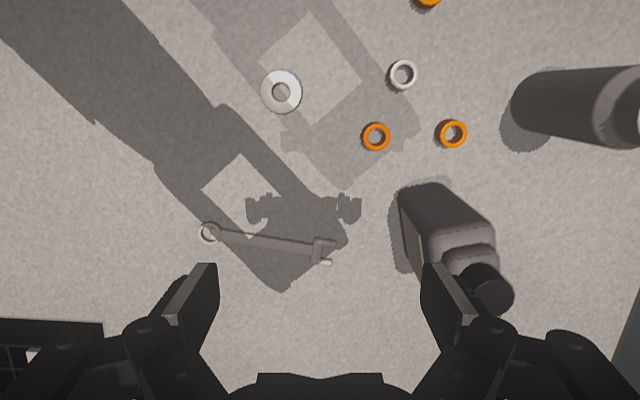

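Wrist view: the spacer ring is at (281,92), the steel collar at (403,75), orange rings at (376,137), (451,133), (426,2), the wrench at (265,243), the jug at (455,245) and the flask at (580,110). I'll enlarge and measure both rings.

```bash
cat >> h.py <<'E'
def ring(f,u0,u1,v0,v1,zlo,zhi):
    # centre of ring-top points by depth cloud inside window
    p,W=cloud(f); w=W[v0:v1,u0:u1].reshape(-1,3); q=w[(w[:,2]>zlo)&(w[:,2]<zhi)]
    (c,r)=cv2.minEnclosingCircle((q[:,:2]*1000).astype('float32')); return len(q),np.round(c,1),round(r,1),np.round(np.median(q[:,2]),4)
E
python3 - <<'E'
from h import *
crop('w1','c5',250,430,45,125,4)
print(ring('w1',250,312,60,125,.010,.02),ring('w1',380,425,50,100,.016,.03))
print(ring('scene0',225,260,180,210,.009,.02),ring('side0',295,330,275,305,.009,.02),ring('side0',338,360,250,270,.016,.03),ring('scene0',248,268,215,235,.016,.03))
E
```

```text
(1224, array([ 446.4, -277.9]), 23.9, np.float64(0.0147)) (474, array([ 579.6, -251.4]), 15.9, np.float64(0.0223))
(113, array([ 447.7, -280.2]), 25.3, np.float64(0.0134)) (214, array([ 447.1, -277.7]), 25.3, np.float64(0.0131)) (82, array([ 580. , -251.6]), 17.0, np.float64(0.0211)) (49, array([ 582.1, -250.9]), 16.0, np.float64(0.021))
```

View pics/c5.png

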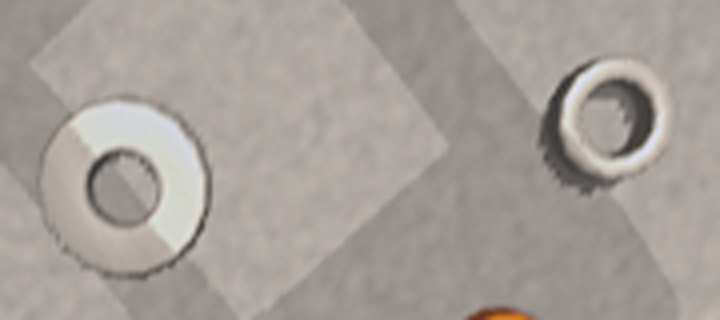

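Request:
step_arm:
  rows:
    - {"ax": 0, "ay": 0, "az": 0, "x": 1, "y": 0.5, "z": 0, "jaw": 0}
    - {"ax": 0, "ay": 0, "az": 0, "x": 1, "y": 0.5, "z": 0, "jaw": 0}
    - {"ax": 0, "ay": 0, "az": 0, "x": 1, "y": 0.5, "z": 0, "jaw": 0}
    - {"ax": 0, "ay": 0, "az": 0, "x": 1, "y": 0.5, "z": 0, "jaw": 0}
    - {"ax": 0, "ay": 0, "az": 0, "x": 1, "y": 0.5, "z": 0, "jaw": 0}
    - {"ax": 0, "ay": 0, "az": 0, "x": 1, "y": 0.5, "z": 0, "jaw": 0}
    - {"ax": 0, "ay": 0, "az": 0, "x": 1, "y": 0.5, "z": 0, "jaw": 0}
    - {"ax": 0, "ay": 0, "az": 0, "x": 1, "y": 0.5, "z": 0, "jaw": 0}
    - {"ax": 0, "ay": 0.5, "az": 0, "x": 1, "y": 0.5, "z": 0, "jaw": 0}
    - {"ax": 0, "ay": 1, "az": 0, "x": 0, "y": 0, "z": 0, "jaw": 0}

```text
clock: 3.7
tool_pos: [0.5942, -0.1142, 0.29]
orientation: [-0.048, 0.682, 0.728, 0.046]
wrist_force: [-0.1, -0.5, 0.7]
finger_gap: 0.0851
```

Request:
step_arm:
  rows:
    - {"ax": 0, "ay": 1, "az": 0, "x": 0, "y": 0, "z": 0, "jaw": 0}
    - {"ax": 0, "ay": 1, "az": 0, "x": 0, "y": 0, "z": 0, "jaw": 0}
    - {"ax": 0, "ay": 1, "az": 0, "x": 0, "y": 0, "z": 0, "jaw": 0}
    - {"ax": 0, "ay": 1, "az": 0, "x": 0, "y": 0, "z": 0, "jaw": 0}
    - {"ax": 0, "ay": 1, "az": 0, "x": 0, "y": 0, "z": 0, "jaw": 0}
    - {"ax": 0, "ay": 1, "az": 0, "x": 0, "y": 0, "z": 0, "jaw": 0}

```text
clock: 4.45
tool_pos: [0.5936, -0.1173, 0.2897]
orientation: [-0.235, 0.649, 0.689, 0.221]
wrist_force: [-0.8, 0.2, 0.0]
finger_gap: 0.0853
```

Run:
```python
from h import *
s=robot.read_state(); print({k:np.round(v,3) for k,v in s.items()}); snap('wrist','w2');print(q2R(s['orientation']).round(3))
```

```text
{'clock': np.float64(4.45), 'joint_positions': array([-0.642,  0.418,  1.341,  0.501,  1.812, -0.689]), 'joint_vel': array([-0.202,  0.286, -0.128,  0.464,  0.396, -0.133]), 'joint_torque': array([  0.729, -56.314, -33.31 ,   1.549,   1.329,   0.164]), 'tool_pos': array([ 0.594, -0.117,  0.29 ]), 'orientation': array([-0.235,  0.649,  0.689,  0.221]), 'wrist_force': array([-0.836,  0.217,  0.013]), 'wrist_torque': array([-0.284, -0.022, -0.033]), 'finger_gap': np.float64(0.085)}
[[-0.049  0.998 -0.037]
 [ 0.79   0.061  0.609]
 [ 0.611  0.    -0.792]]
```

View pics/w2.png

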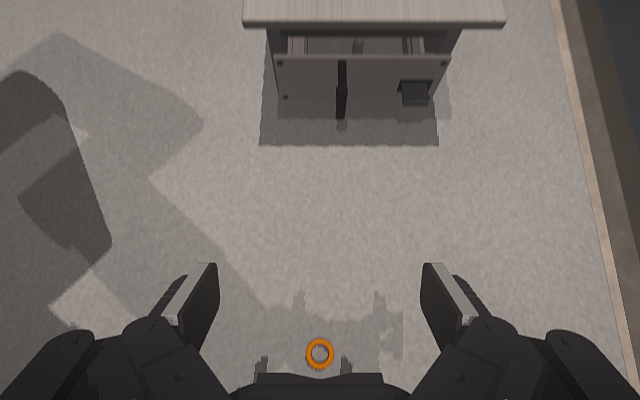

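Wrist view: the handle bar runs from (342,62) to (342,118), the tab is at (415,88), the post shows behind the face at (358,45), and the shelf's front edge is at row 25. I'll measure these.

Run:
```python
from h import *
crop('w2','c6',230,520,0,150,2.7)
for n,u,v in [('h',342,65),('h',342,75),('h',342,85),('h',342,95),('h',342,110),('tab',415,84),('tab',407,84),('tab',424,84),('tabedge',415,98),('post',358,45),('faceL',290,85),('faceR',440,85),('facetop',300,58),('facetop',390,58),('shelfL',244,24),('shelfR',505,25),('pt',318,75)]:
    print(n,u,v,np.round(pt('w2',u,v),4))
p,W=cloud('w2')
# face plane fit
m=[]
for u in list(range(292,330))+list(range(350,392)):
    for v in range(64,100): 
        if W[v,u,2]>.03: m.append(W[v,u])
m=np.array(m); c=np.polyfit(m[:,0],m[:,1],1); print('face y=%.4f x + %.4f'%tuple(c),np.degrees(np.arctan(c[0])),(m[:,1]-np.polyval(c,m[:,0])).std(),len(m))
for f in ['scene0']:
  for u,v in [(377,193),(378,197),(378,201)]: print(np.round(pt(f,u,v),3))
```

```text
h 342 65 [0.6032 0.1653 0.0937]
h 342 75 [0.6038 0.1507 0.0933]
h 342 85 [0.6044 0.1363 0.0929]
h 342 95 [0.6051 0.1236 0.0907]
h 342 110 [0.6069 0.1228 0.0609]
tab 415 84 [0.7037 0.1755 0.0523]
tab 407 84 [0.6932 0.1757 0.0512]
tab 424 84 [0.7159 0.1765 0.0519]
tabedge 415 98 [0.7034 0.1543 0.0506]
post 358 45 [0.6242 0.2219 0.0683]
faceL 290 85 [0.5352 0.1669 0.0481]
faceR 440 85 [7.562e-01 2.173e-01 5.000e-04]
facetop 300 58 [0.551  0.171  0.0958]
facetop 390 58 [0.6618 0.1772 0.0964]
shelfL 244 24 [0.5044 0.1323 0.1819]
shelfR 505 25 [0.8685 0.3417 0.0013]
pt 318 75 [0.5732 0.1699 0.0675]
face y=0.0582 x + 0.1361 3.330317358558212 0.0005639586759325863 2365
[0.61  0.127 0.088]
[0.611 0.132 0.067]
[0.608 0.137 0.041]
```

View pics/c6.png

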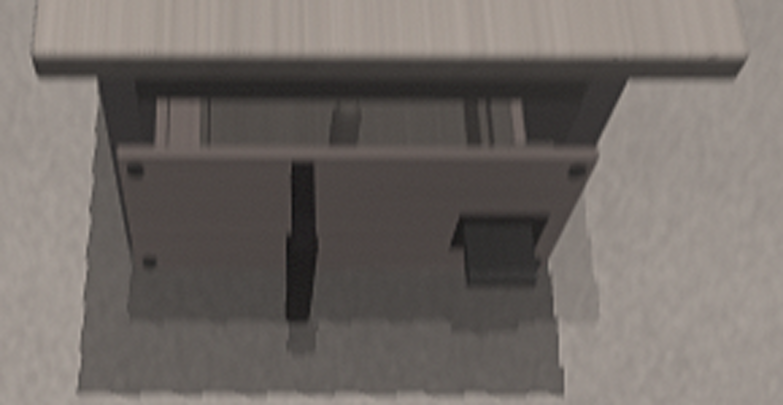

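Request:
step_arm:
  rows:
    - {"ax": 0, "ay": 1, "az": 0, "x": 0, "y": 0.4, "z": 0, "jaw": 0}
    - {"ax": 0, "ay": 1, "az": 0, "x": 0, "y": 0.4, "z": 0.5, "jaw": 0}
    - {"ax": 0, "ay": 0.5, "az": 0, "x": 0, "y": 0.3, "z": 1, "jaw": 0}
    - {"ax": 0, "ay": 0, "az": 0, "x": 0, "y": 0, "z": 1, "jaw": 0}
    - {"ax": 0, "ay": 0, "az": 0, "x": 0, "y": 0, "z": 1, "jaw": 0}
    - {"ax": 0, "ay": 0, "az": 0, "x": 0, "y": 0, "z": 1, "jaw": 0}
    - {"ax": 0, "ay": 0, "az": 0, "x": 0, "y": 0, "z": 1, "jaw": 0}
    - {"ax": 0, "ay": 0, "az": 0, "x": 0, "y": 0, "z": 1, "jaw": 0}
    - {"ax": 0, "ay": 0, "az": 0, "x": 0, "y": 0, "z": 1, "jaw": 0}

```text
clock: 5.62
tool_pos: [0.6117, 0.0287, 0.166]
orientation: [-0.308, 0.621, 0.661, 0.289]
wrist_force: [0.6, 0.6, 0.6]
finger_gap: 0.0855
```

```bash
cat > st.py <<'E'
from h import *
import sys
s=robot.read_state(); M=q2R(s['orientation'])
print('t',round(float(s['clock']),2),'tcp',np.round(s['tool_pos'],4),'j',np.round(s['joint_positions'],2),'F',np.round(s['wrist_force'],1),'gap',round(float(s['finger_gap']),4))
print('tilt',round(np.degrees(np.arccos(-M[2,2])),1),'xang',round(np.degrees(np.arctan2(M[1,0],M[0,0])),1),'yang',round(np.degrees(np.arctan2(M[1,1],M[0,1])),1),'z',M[:,2].round(3))
if len(sys.argv)>1:
    d=np.array(list(map(float,sys.argv[1:4])))-s['tool_pos']; print('units tool xyz',np.round(M.T@d/.025,2), 'mm', np.round(d*1000,1))
E
python3 st.py .6056 .135 .057
```

```text
t 5.62 tcp [0.6117 0.0287 0.166 ] j [-0.5   0.57  1.49  0.71  1.63 -0.73] F [0.6 0.6 0.6] gap 0.0855
tilt 49.9 xang 93.6 yang 3.6 z [-0.049  0.764 -0.644]
units tool xyz [-0.6   0.03  6.07] mm [  -6.1  106.3 -109. ]
```

Request:
step_arm:
  rows:
    - {"ax": 0, "ay": 0, "az": 0, "x": -0.2, "y": 0, "z": 1, "jaw": 0}
    - {"ax": 0, "ay": 0, "az": 0, "x": -0.2, "y": 0, "z": 1, "jaw": 0}
    - {"ax": 0, "ay": 0, "az": 0, "x": -0.2, "y": 0, "z": 1, "jaw": 0}
    - {"ax": 0, "ay": 0, "az": 0, "x": 0, "y": 0, "z": 1, "jaw": 0}
    - {"ax": 0, "ay": 0, "az": 0, "x": 0, "y": 0, "z": 0.5, "jaw": 0}
    - {"ax": 0, "ay": 0, "az": 0, "x": 0, "y": 0, "z": 0, "jaw": 0}

```text
clock: 6.38
tool_pos: [0.6068, 0.1046, 0.0829]
orientation: [-0.309, 0.62, 0.661, 0.289]
wrist_force: [0.4, 0.3, 0.1]
finger_gap: 0.0853
```

```bash
python3 st.py .6056 .135 .057; python3 -c "
from h import *
snap('wrist','w3')"
```

```text
t 6.38 tcp [0.6068 0.1046 0.0829] j [-0.39  0.66  1.57  0.76  1.45 -0.77] F [0.4 0.3 0.1] gap 0.0853
tilt 50.0 xang 93.6 yang 3.7 z [-0.05   0.764 -0.643]
units tool xyz [-0.01  0.03  1.6 ] mm [ -1.2  30.4 -25.9]
```

View pics/w3.png

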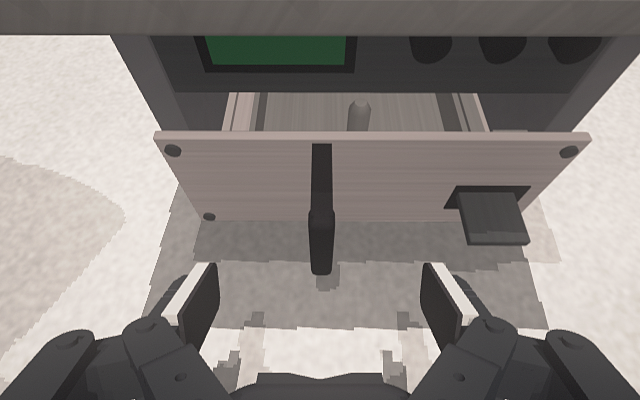

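The handle bar, columns 309 to 334, lies midway between the fingers. I'll go the last 40 mm and close.

Request:
step_arm:
  rows:
    - {"ax": 0, "ay": 0, "az": 0, "x": 0, "y": 0, "z": 0.8, "jaw": 0}
    - {"ax": 0, "ay": 0, "az": 0, "x": 0, "y": 0, "z": 0.8, "jaw": 60}
    - {"ax": 0, "ay": 0, "az": 0, "x": 0, "y": 0, "z": 0, "jaw": 255}
    - {"ax": 0, "ay": 0, "az": 0, "x": 0, "y": 0, "z": 0, "jaw": 255}
    - {"ax": 0, "ay": 0, "az": 0, "x": 0, "y": 0, "z": 0, "jaw": 255}
    - {"ax": 0, "ay": 0, "az": 0, "x": 0, "y": 0, "z": 0, "jaw": 255}
    - {"ax": 0, "ay": 0, "az": 0, "x": 0, "y": 0, "z": 0, "jaw": 255}
  force: 60

```text
clock: 7.3
tool_pos: [0.6057, 0.1338, 0.0582]
orientation: [-0.308, 0.621, 0.661, 0.289]
wrist_force: [-3.6, -1.4, 3.3]
finger_gap: 0.0112
```

```bash
python3 st.py .6056 .135 .057
```

```text
t 7.3 tcp [0.6057 0.1338 0.0582] j [-0.35  0.69  1.58  0.79  1.39 -0.78] F [-3.6 -1.4  3.3] gap 0.0112
tilt 50.0 xang 93.6 yang 3.6 z [-0.048  0.765 -0.643]
units tool xyz [-0.01 -0.    0.07] mm [-0.1  1.2 -1.2]
```

Request:
step_arm:
  rows:
    - {"ax": 0, "ay": 0, "az": 0, "x": -0.64, "y": 0, "z": -0.77, "jaw": 255}
    - {"ax": 0, "ay": 0, "az": 0, "x": -0.64, "y": 0, "z": -0.77, "jaw": 255}
    - {"ax": 0, "ay": 0, "az": 0, "x": -0.64, "y": 0, "z": -0.77, "jaw": 255}
    - {"ax": 0, "ay": 0, "az": 0, "x": -0.64, "y": 0, "z": -0.77, "jaw": 255}
    - {"ax": 0, "ay": 0, "az": 0, "x": -0.64, "y": 0, "z": -0.77, "jaw": 255}
    - {"ax": 0, "ay": 0, "az": 0, "x": -0.64, "y": 0, "z": -0.77, "jaw": 255}
    - {"ax": 0, "ay": 0, "az": 0, "x": 0, "y": 0, "z": 0, "jaw": 255}

```text
clock: 8.18
tool_pos: [0.6147, -0.02, 0.0582]
orientation: [-0.308, 0.622, 0.66, 0.289]
wrist_force: [-7.2, -4.9, 4.3]
finger_gap: 0.0106
```

```bash
python3 st.py .6056 -.035 .057
```

```text
t 8.18 tcp [ 0.6147 -0.02    0.0582] j [-0.56  0.77  1.44  0.67  1.55 -0.85] F [-7.2 -4.9  4.3] gap 0.0106
tilt 49.9 xang 93.4 yang 3.5 z [-0.047  0.764 -0.644]
units tool xyz [-0.41 -0.4  -0.41] mm [ -9.1 -15.   -1.2]
```

Request:
step_arm:
  rows:
    - {"ax": 0, "ay": 0, "az": 0, "x": -0.2, "y": 0, "z": -0.24, "jaw": 255}
    - {"ax": 0, "ay": 0, "az": 0, "x": -0.16, "y": 0, "z": -0.2, "jaw": 255}
    - {"ax": 0, "ay": 0, "az": 0, "x": 0, "y": 0, "z": 0, "jaw": 255}

```text
clock: 8.55
tool_pos: [0.6154, -0.0325, 0.0582]
orientation: [-0.308, 0.621, 0.66, 0.289]
wrist_force: [-7.0, -2.9, 2.9]
finger_gap: 0.011
```

```bash
python3 st.py .6056 -.035 .057
```

```text
t 8.55 tcp [ 0.6154 -0.0325  0.0582] j [-0.57  0.78  1.42  0.66  1.56 -0.86] F [-7.  -2.9  2.9] gap 0.011
tilt 49.9 xang 93.4 yang 3.5 z [-0.048  0.764 -0.644]
units tool xyz [-0.09 -0.4  -0.03] mm [-9.8 -2.5 -1.2]
```

Request:
step_arm:
  rows:
    - {"ax": 0, "ay": 0, "az": 0, "x": -0.13, "y": 0, "z": -0.15, "jaw": 255}
    - {"ax": 0, "ay": 0, "az": 0, "x": 0, "y": 0, "z": 0, "jaw": 255}

```text
clock: 8.8
tool_pos: [0.6156, -0.0366, 0.0582]
orientation: [-0.308, 0.621, 0.66, 0.289]
wrist_force: [-5.1, 1.2, 2.6]
finger_gap: 0.0105
```

Request:
step_arm:
  rows:
    - {"ax": 0, "ay": 0, "az": 0, "x": -0.1, "y": 0, "z": -0.12, "jaw": 255}
    - {"ax": 0, "ay": 0, "az": 0, "x": 0, "y": 0, "z": 0, "jaw": 255}

```text
clock: 9.05
tool_pos: [0.6156, -0.0367, 0.0582]
orientation: [-0.311, 0.62, 0.66, 0.29]
wrist_force: [-2.0, 16.3, 1.3]
finger_gap: 0.0113
```

Request:
step_arm:
  rows:
    - {"ax": 0, "ay": 0, "az": 0, "x": 0.15, "y": 0, "z": 0.18, "jaw": 255}
    - {"ax": 0, "ay": 0, "az": 0, "x": 0.15, "y": 0, "z": 0.18, "jaw": 255}
    - {"ax": 0, "ay": 0, "az": 0, "x": 0, "y": 0, "z": 0, "jaw": 255}

```text
clock: 9.43
tool_pos: [0.6154, -0.0323, 0.0582]
orientation: [-0.306, 0.622, 0.661, 0.288]
wrist_force: [-9.1, -14.9, 3.7]
finger_gap: 0.0107
```

Locked: pushing in with 15 N, it stops 4.4 mm short of the end stop. I'll ease off, release and back out.

Request:
step_arm:
  rows:
    - {"ax": 0, "ay": 0, "az": 0, "x": -0.12, "y": 0, "z": -0.14, "jaw": 255}
    - {"ax": 0, "ay": 0, "az": 0, "x": 0, "y": 0, "z": 0, "jaw": 0}
    - {"ax": 0, "ay": 0, "az": 0, "x": 0, "y": 0, "z": 0, "jaw": 0}
    - {"ax": 0, "ay": 0, "az": 0, "x": 0, "y": 0, "z": 0, "jaw": 0}
    - {"ax": 0, "ay": 0, "az": 0, "x": 0, "y": 0, "z": -0.5, "jaw": 0}
    - {"ax": 0, "ay": 0, "az": 0, "x": 0, "y": 0, "z": -1, "jaw": 0}
    - {"ax": 0, "ay": 0, "az": 0, "x": 0, "y": 0, "z": -1, "jaw": 0}
    - {"ax": 0, "ay": 0, "az": 0, "x": 0, "y": 0, "z": -1, "jaw": 0}
    - {"ax": 0, "ay": 0, "az": 0, "x": 0, "y": 0, "z": -1, "jaw": 0}

```text
clock: 10.55
tool_pos: [0.6217, -0.119, 0.132]
orientation: [-0.307, 0.621, 0.661, 0.289]
wrist_force: [0.2, -0.1, 0.1]
finger_gap: 0.0853
```

```bash
python3 st.py .6056 -.035 .057;  python3 -c "
from h import *
snap('wrist','w4')"
```

```text
t 10.55 tcp [ 0.6217 -0.119   0.132 ] j [-0.67  0.74  1.29  0.62  1.74 -0.83] F [ 0.2 -0.1  0.1] gap 0.0853
tilt 50.0 xang 93.6 yang 3.6 z [-0.047  0.764 -0.643]
units tool xyz [-0.11 -0.43  4.53] mm [-16.1  84.  -75. ]
```

View pics/w4.png

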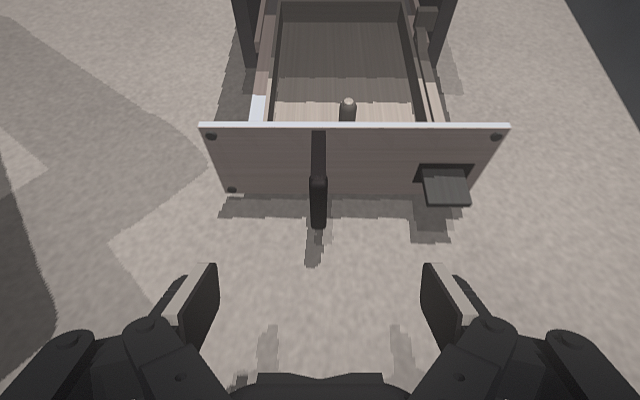

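Request:
step_arm:
  rows:
    - {"ax": 0, "ay": -1, "az": 0, "x": 0, "y": -0.7, "z": -0.5, "jaw": 0}
    - {"ax": 0, "ay": -1, "az": 0, "x": 0, "y": -0.7, "z": -0.5, "jaw": 0}
    - {"ax": 0, "ay": -1, "az": 0, "x": 0, "y": -0.7, "z": -0.5, "jaw": 0}
    - {"ax": 0, "ay": -1, "az": 0, "x": -0.3, "y": -0.7, "z": -0.2, "jaw": 0}
    - {"ax": 0, "ay": -1, "az": 0, "x": -0.5, "y": -0.7, "z": 0, "jaw": 0}
    - {"ax": 0, "ay": -1, "az": 0, "x": -0.5, "y": -0.7, "z": 0, "jaw": 0}
    - {"ax": 0, "ay": -1, "az": 0, "x": -0.6, "y": -0.7, "z": 0, "jaw": 0}
    - {"ax": 0, "ay": -1, "az": 0, "x": -0.7, "y": -0.7, "z": 0, "jaw": 0}
    - {"ax": 0, "ay": -1, "az": 0, "x": -0.6, "y": -0.6, "z": 0, "jaw": 0}
    - {"ax": 0, "ay": -1, "az": 0, "x": -0.5, "y": -0.6, "z": 0, "jaw": 0}

```text
clock: 11.85
tool_pos: [0.4586, -0.2445, 0.1325]
orientation: [0.001, 0.685, 0.729, -0.001]
wrist_force: [0.3, -0.2, -0.3]
finger_gap: 0.0855
```

```bash
python3 st.py .4464 -.278 .10;  python3 -c "
from h import *
for u,v in [(348,101),(345,101),(351,101),(348,99),(318,180),(318,205),(446,180),(446,200)]: print(u,v,np.round(pt('w4',u,v),4))"
```

```text
t 11.85 tcp [ 0.4586 -0.2445  0.1325] j [-0.72  0.19  1.84 -0.    1.11 -0.78] F [ 0.3 -0.2 -0.3] gap 0.0855
tilt 0.2 xang 93.6 yang 3.6 z [ 0.001 -0.003 -1.   ]
units tool xyz [-1.3  -0.57  1.3 ] mm [-12.2 -33.5 -32.5]
348 101 [0.634  0.0577 0.0711]
345 101 [0.6315 0.0581 0.0705]
351 101 [0.6366 0.0584 0.0706]
348 99 [0.634  0.0609 0.0703]
318 180 [ 0.6151 -0.0408  0.0934]
318 205 [ 0.6154 -0.0456  0.0701]
446 180 [ 0.7145 -0.004   0.05  ]
446 200 [ 0.712  -0.0229  0.05  ]
```

Request:
step_arm:
  rows:
    - {"ax": 0, "ay": 0, "az": 1, "x": 0, "y": 0, "z": 0.3, "jaw": 0}
    - {"ax": 0, "ay": 0, "az": 1, "x": 0, "y": 0, "z": 0.3, "jaw": 0}
    - {"ax": 0, "ay": 0, "az": 1, "x": 0, "y": 0, "z": 0.3, "jaw": 0}
    - {"ax": 0, "ay": 0, "az": 1, "x": 0, "y": 0, "z": 0.3, "jaw": 0}
    - {"ax": 0, "ay": 0, "az": 1, "x": 0, "y": 0, "z": 0.3, "jaw": 0}
    - {"ax": 0, "ay": 0, "az": 1, "x": 0, "y": 0, "z": 0.3, "jaw": 0}
    - {"ax": 0, "ay": 0, "az": 1, "x": 0, "y": 0, "z": 0.3, "jaw": 0}
    - {"ax": 0, "ay": 0, "az": 1, "x": 0, "y": 0, "z": 0.3, "jaw": 0}
    - {"ax": 0, "ay": 0, "az": 1, "x": 0, "y": 0, "z": 0, "jaw": 0}
    - {"ax": 0, "ay": 0, "az": 0, "x": 0, "y": 0, "z": 0, "jaw": 0}

```text
clock: 13.1
tool_pos: [0.459, -0.2439, 0.0723]
orientation: [0.0, 0.911, 0.412, 0.0]
wrist_force: [-0.8, -0.1, 0.0]
finger_gap: 0.0857
```

```bash
python3 st.py .4464 -.278 .012;  python3 -c "
from h import *
snap('wrist','w5')"
```

```text
t 13.1 tcp [ 0.459  -0.2439  0.0723] j [-0.72  0.28  1.87  0.    0.99  0.01] F [-0.8 -0.1  0. ] gap 0.0857
tilt 0.0 xang 48.6 yang -41.4 z [ 0. -0. -1.]
units tool xyz [-1.36  0.52  2.41] mm [-12.6 -34.1 -60.3]
```

View pics/w5.png

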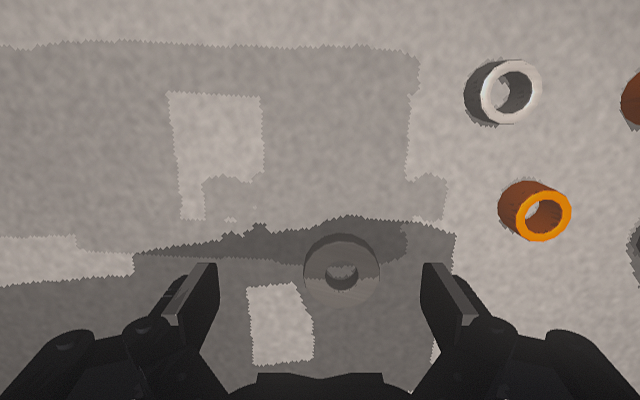

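Wrist view: the spacer is at (342,273) between the fingers, the collar at (510,92), an orange ring at (544,215). I'll re-measure from this second place.

```bash
python3 -c "
from h import *
print(ring('w5',298,386,225,320,.010,.02),ring('w5',460,546,52,130,.017,.03))"
```

```text
(3615, array([ 446.5, -277.6]), 24.1, np.float64(0.0146)) (2348, array([ 579.5, -250.6]), 16.2, np.float64(0.0221))
```

Request:
step_arm:
  rows:
    - {"ax": 0, "ay": 0, "az": 0, "x": -0.68, "y": 0.26, "z": 0, "jaw": 0}
    - {"ax": 0, "ay": 0, "az": 0, "x": -0.67, "y": 0.25, "z": 0.6, "jaw": 0}
    - {"ax": 0, "ay": 0, "az": 0, "x": 0, "y": 0, "z": 0.8, "jaw": 0}
    - {"ax": 0, "ay": 0, "az": 0, "x": 0, "y": 0, "z": 0.7, "jaw": 0}
    - {"ax": 0, "ay": 0, "az": 0, "x": 0, "y": 0, "z": 0.3, "jaw": 60}
    - {"ax": 0, "ay": 0, "az": 0, "x": 0, "y": 0, "z": 0, "jaw": 60}

```text
clock: 13.9
tool_pos: [0.4457, -0.2774, 0.0113]
orientation: [-0.001, 0.911, 0.411, -0.0]
wrist_force: [0.7, -0.7, 0.6]
finger_gap: 0.0654
```

```bash
python3 st.py .4464 -.278 .012
```

```text
t 13.9 tcp [ 0.4457 -0.2774  0.0113] j [-0.78  0.41  1.86 -0.    0.87 -0.06] F [ 0.7 -0.7  0.6] gap 0.0654
tilt 0.1 xang 48.6 yang -41.4 z [-0.001  0.001 -1.   ]
units tool xyz [ 0.    0.03 -0.03] mm [ 0.7 -0.6  0.7]
```

Request:
step_arm:
  rows:
    - {"ax": 0, "ay": 0, "az": 0, "x": 0, "y": 0, "z": 0, "jaw": 180}
    - {"ax": 0, "ay": 0, "az": 0, "x": 0, "y": 0, "z": 0, "jaw": 255}
    - {"ax": 0, "ay": 0, "az": 0, "x": 0, "y": 0, "z": 0, "jaw": 255}
    - {"ax": 0, "ay": 0, "az": 0, "x": 0, "y": 0, "z": 0, "jaw": 255}
  force: 60

```text
clock: 14.4
tool_pos: [0.4469, -0.2782, 0.0132]
orientation: [0.001, 0.911, 0.411, 0.0]
wrist_force: [0.1, 1.1, 5.5]
finger_gap: 0.0449
```

Request:
step_arm:
  rows:
    - {"ax": 0, "ay": 0, "az": 0, "x": 0, "y": 0, "z": -0.4, "jaw": 255}
    - {"ax": 0, "ay": 0, "az": 0, "x": 0, "y": 0, "z": -1, "jaw": 255}
    - {"ax": 0, "ay": 0, "az": 0, "x": 0, "y": 0, "z": -1, "jaw": 255}
    - {"ax": 0, "ay": 0, "az": 0, "x": 0, "y": 0, "z": -1, "jaw": 255}
    - {"ax": 0, "ay": 0, "az": 0, "x": 0, "y": 0, "z": -0.6, "jaw": 255}
    - {"ax": 0, "ay": 0, "az": 0, "x": 0, "y": 0, "z": 0, "jaw": 255}

```text
clock: 15.15
tool_pos: [0.4467, -0.2782, 0.1133]
orientation: [0.001, 0.911, 0.411, 0.0]
wrist_force: [-0.1, -0.7, -1.1]
finger_gap: 0.0447
```

```bash
python3 st.py .634 .06 .11;  python3 -c "
from h import *
snap('wrist','w6')"
```

```text
t 15.15 tcp [ 0.4467 -0.2782  0.1133] j [-0.78  0.23  1.84 -0.    1.08 -0.06] F [-0.1 -0.7 -1.1] gap 0.0447
tilt 0.1 xang 48.6 yang -41.4 z [ 0.002 -0.002 -1.   ]
units tool xyz [15.1  -3.33  0.12] mm [187.3 338.2  -3.3]
```

View pics/w6.png

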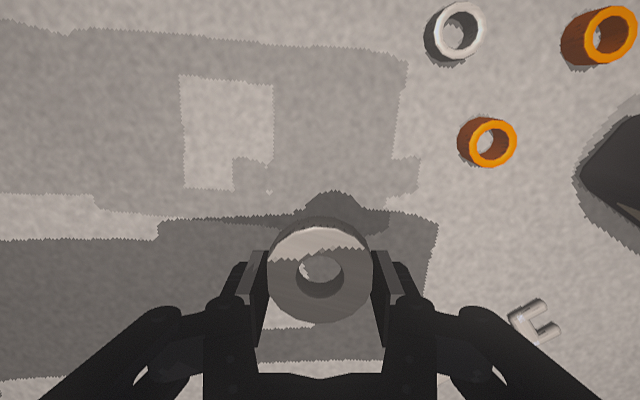

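The ring is held at (319,270), centred between the pads. I'll check its tilt and where its centre lies in the tool frame.

```bash
cat > held.py <<'E'
from h import *
import sys
def held(f,u0,u1,v0,v1,zr,R):
    z=np.load('pics/'+f+'.npz'); p,W=cloud(f); M=q2R(z['q']); 
    w=(W[v0:v1,u0:u1].reshape(-1,3)-z['tp'])@M; w=w[np.isfinite(w[:,0])]
    q=w[(w[:,2]>zr[0])&(w[:,2]<zr[1])&(np.hypot(w[:,0],w[:,1])<R)]
    c=np.linalg.lstsq(np.c_[q[:,:2],np.ones(len(q))],q[:,2],rcond=None)[0]
    r=q[:,2]-np.c_[q[:,:2],np.ones(len(q))]@c; q=q[abs(r)<.002]
    c=np.linalg.lstsq(np.c_[q[:,:2],np.ones(len(q))],q[:,2],rcond=None)[0]
    cc,rr=cv2.minEnclosingCircle((q[:,:2]*1000).astype('float32'))
    print(len(q),'slopes deg',np.degrees(c[:2]).round(1),'z0 mm',round(c[2]*1000,1),'circ',np.round(cc,1),round(rr,1), 'x range',q[:,0].min()*1000,q[:,0].max()*1000)
if __name__=='__main__': held(sys.argv[1],*map(int,sys.argv[2:6]),(float(sys.argv[6]),float(sys.argv[7])),float(sys.argv[8]))
E
python3 held.py w6 262 376 215 330 -.012 .012 .028
```

```text
6774 slopes deg [1.  0.2] z0 mm -1.2 circ [ 0.8 -0.9] 25.8 x range -23.5232790217091 24.378653244557643
```

Request:
step_arm:
  rows:
    - {"ax": 0, "ay": 0, "az": 0, "x": 0.95, "y": -0.2, "z": -0.2, "jaw": 255}
    - {"ax": 0, "ay": 0, "az": 0, "x": 0.95, "y": -0.2, "z": -0.2, "jaw": 255}
    - {"ax": 0, "ay": 0, "az": 0, "x": 0.95, "y": -0.2, "z": -0.2, "jaw": 255}
    - {"ax": 0, "ay": 0, "az": 0, "x": 0.95, "y": -0.2, "z": -0.2, "jaw": 255}
    - {"ax": 0, "ay": 0, "az": 0, "x": 0.95, "y": -0.2, "z": -0.2, "jaw": 255}
    - {"ax": 0, "ay": 0, "az": 0, "x": 0.95, "y": -0.2, "z": -0.2, "jaw": 255}
    - {"ax": 0, "ay": 0, "az": 0, "x": 0.95, "y": -0.2, "z": 0, "jaw": 255}
    - {"ax": 0, "ay": 0, "az": 0, "x": 0.95, "y": -0.2, "z": 0, "jaw": 255}
    - {"ax": 0, "ay": 0, "az": 0, "x": 0.95, "y": -0.2, "z": 0, "jaw": 255}
    - {"ax": 0, "ay": 0, "az": 0, "x": 0.95, "y": -0.2, "z": 0, "jaw": 255}

```text
clock: 16.45
tool_pos: [0.5652, -0.0655, 0.1404]
orientation: [-0.001, 0.912, 0.411, -0.001]
wrist_force: [1.3, -1.1, -1.0]
finger_gap: 0.0448
```

Request:
step_arm:
  rows:
    - {"ax": 0, "ay": 0, "az": 0, "x": 0.9, "y": -0.2, "z": 0, "jaw": 255}
    - {"ax": 0, "ay": 0, "az": 0, "x": 0.9, "y": -0.2, "z": 0, "jaw": 255}
    - {"ax": 0, "ay": 0, "az": 0, "x": 0.7, "y": -0.2, "z": 0, "jaw": 255}
    - {"ax": 0, "ay": 0, "az": 0, "x": 0.4, "y": -0.1, "z": 0, "jaw": 255}
    - {"ax": 0, "ay": 0, "az": 0, "x": 0, "y": 0, "z": 0, "jaw": 255}

```text
clock: 17.08
tool_pos: [0.6006, -0.0002, 0.1417]
orientation: [-0.0, 0.911, 0.412, -0.0]
wrist_force: [0.2, 0.2, -0.9]
finger_gap: 0.0449
```

```bash
python3 st.py .634 .06 .11;  python3 -c "
from h import *
snap('wrist','w7')"
```

```text
t 17.07 tcp [ 6.006e-01 -2.000e-04  1.417e-01] j [-0.2   0.34  1.62 -0.    1.18  0.52] F [ 0.2  0.2 -0.9] gap 0.0449
tilt 0.0 xang 48.6 yang -41.4 z [-0.001  0.    -1.   ]
units tool xyz [ 2.69 -0.59  1.27] mm [ 33.4  60.2 -31.7]
```

View pics/w7.png

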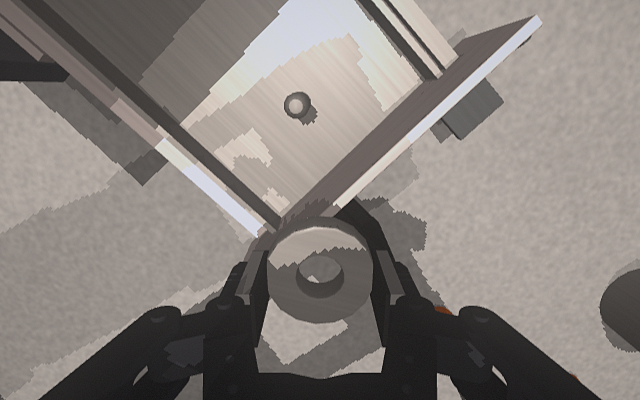

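The post shows from above at (294,103), with the tray around it and the ring at (319,270). I'll measure the post.

```bash
python3 - <<'E'
from h import *
p,W=cloud('w7'); w=W[85:130,275:325].reshape(-1,3)
for lo,hi in [(.045,.062),(.064,.08),(.068,.08)]:
    q=w[(w[:,2]>lo)&(w[:,2]<hi)]; c,r=cv2.minEnclosingCircle((q[:,:2]*1000).astype('float32')); print(lo,len(q),np.round(c,1),round(r,1),q.mean(0).round(4),q[:,2].max())
crop('w7','c7',265,330,75,135,8)
E
python3 held.py w7 262 376 215 330 -.012 .012 .026
```

```text
0.045 24 [639.4  58.2] 5.1 [0.6406 0.0582 0.0546] 0.06063777371760633
0.064 512 [634.   59.3] 7.4 [0.6345 0.0594 0.0686] 0.07253020637747608
0.068 296 [634.4  59.1] 6.0 [0.6343 0.0593 0.0703] 0.07253020637747608
6847 slopes deg [0.8 0.1] z0 mm -1.2 circ [ 0.5 -0.4] 25.5 x range -23.532530863308725 24.391050934487158
```

View pics/c7.png

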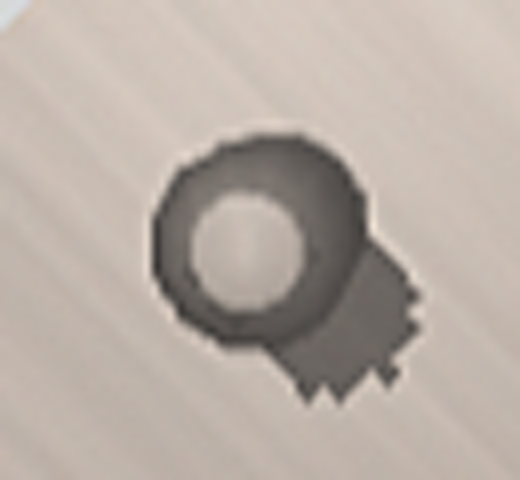

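Request:
step_arm:
  rows:
    - {"ax": 0, "ay": 0, "az": 0, "x": 0.9, "y": -0.2, "z": 0, "jaw": 255}
    - {"ax": 0, "ay": 0, "az": 0, "x": 0.9, "y": -0.2, "z": 0, "jaw": 255}
    - {"ax": 0, "ay": 0, "az": 0, "x": 0.85, "y": -0.16, "z": 0.5, "jaw": 255}
    - {"ax": 0, "ay": 0, "az": 0, "x": 0, "y": 0, "z": 0.7, "jaw": 255}
    - {"ax": 0, "ay": 0, "az": 0, "x": 0, "y": 0, "z": 0.7, "jaw": 255}
    - {"ax": 0, "ay": 0, "az": 0, "x": 0, "y": 0, "z": 0.2, "jaw": 255}
    - {"ax": 0, "ay": 0, "az": 0, "x": 0, "y": 0, "z": 0, "jaw": 255}

```text
clock: 18.0
tool_pos: [0.6336, 0.0579, 0.089]
orientation: [-0.0, 0.912, 0.411, -0.001]
wrist_force: [-0.3, -0.0, 0.0]
finger_gap: 0.0448
```

```bash
python3 st.py .6339 .0589 .037;  python3 -c "
from h import *
snap('wrist','w8')
crop('w8','c8',200,440,170,370,3)"
```

```text
t 18.0 tcp [0.6336 0.0579 0.089 ] j [-0.1   0.48  1.55 -0.    1.11  0.63] F [-0.3 -0.   0. ] gap 0.0448
tilt 0.1 xang 48.5 yang -41.5 z [-0.001  0.    -1.   ]
units tool xyz [ 0.04 -0.02  2.08] mm [  0.3   1.  -52. ]
```

View pics/c8.png

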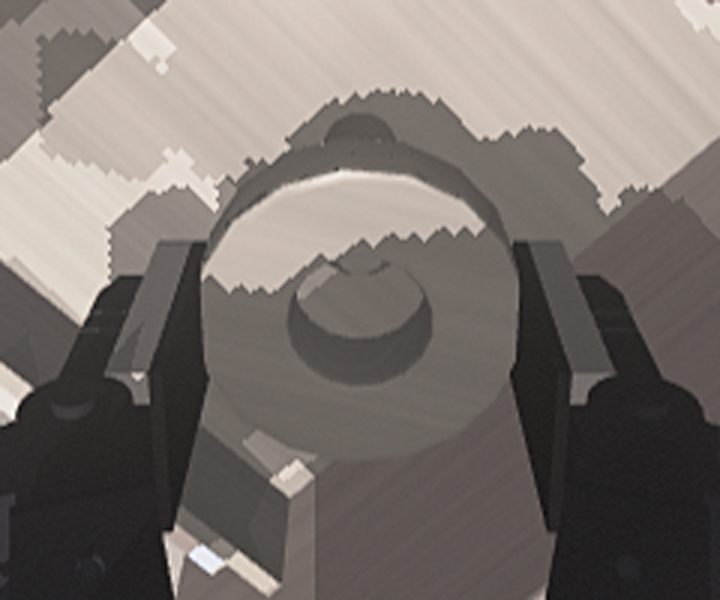

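Run:
```python
from h import *
z=np.load('pics/w8.npz'); print(z['tp'])
for X in [(.6342,.0592,.071),(.6342,.0592,.066),(.6342,.0592,.024)]:
    u,v=proj('w8',X); print(X,np.round([u,v],1),'crop',np.round([(u-200)*3,(v-170)*3]))
M=q2R(z['q'])
a=np.linspace(0,2*np.pi,13)
top=[proj('w8',z['tp']+M@np.array([.0004+.0035*np.cos(t)*0,0,-.0012])) for t in a[:1]]; print('bore top c',(top[0]-[200,170])*3)
b=proj('w8',z['tp']+M@np.array([.0004,0,.0128])); print('bore bottom c',(b-[200,170])*3)
```

```text
[0.63358808 0.05785376 0.08901068]
(0.6342, 0.0592, 0.071) [319.7 254.4] crop [359. 253.]
(0.6342, 0.0592, 0.066) [319.7 249.7] crop [359. 239.]
(0.6342, 0.0592, 0.024) [319.8 218.6] crop [359. 146.]
bore top c [362.00026942 321.96537727]
bore bottom c [361.76294504 274.60944139]
```

The post agrees with its predicted place to about 1 mm, so I'll lower the spacer.

Request:
step_arm:
  rows:
    - {"ax": 0, "ay": 0, "az": 0, "x": 0.04, "y": 0, "z": 0.3, "jaw": 255}
    - {"ax": 0, "ay": 0, "az": 0, "x": 0, "y": 0, "z": 0.4, "jaw": 255}
    - {"ax": 0, "ay": 0, "az": 0, "x": 0, "y": 0, "z": 0.4, "jaw": 255}
    - {"ax": 0, "ay": 0, "az": 0, "x": 0, "y": 0, "z": 0.4, "jaw": 255}
    - {"ax": 0, "ay": 0, "az": 0, "x": 0, "y": 0, "z": 0.3, "jaw": 255}
    - {"ax": 0, "ay": 0, "az": 0, "x": 0, "y": 0, "z": 0, "jaw": 255}

```text
clock: 18.8
tool_pos: [0.634, 0.0592, 0.0436]
orientation: [-0.0, 0.912, 0.411, -0.001]
wrist_force: [0.0, 0.7, -0.9]
finger_gap: 0.0446
```

```bash
python3 st.py .6339 .0589 .037
```

```text
t 18.8 tcp [0.634  0.0592 0.0436] j [-0.09  0.55  1.56  0.    1.04  0.63] F [ 0.   0.7 -0.9] gap 0.0446
tilt 0.1 xang 48.6 yang -41.4 z [-0.002  0.    -1.   ]
units tool xyz [-0.01  0.01  0.26] mm [-0.1 -0.3 -6.6]
```

Request:
step_arm:
  rows:
    - {"ax": 0, "ay": 0, "az": 0, "x": 0, "y": 0, "z": 0.2, "jaw": 255}
    - {"ax": 0, "ay": 0, "az": 0, "x": 0, "y": 0, "z": 0.05, "jaw": 255}
    - {"ax": 0, "ay": 0, "az": 0, "x": 0, "y": 0, "z": 0, "jaw": 255}

```text
clock: 19.18
tool_pos: [0.6347, 0.0592, 0.0384]
orientation: [-0.0, 0.912, 0.411, 0.0]
wrist_force: [-0.1, 1.2, -1.9]
finger_gap: 0.0448
```

Request:
step_arm:
  rows:
    - {"ax": 0, "ay": 0, "az": 0, "x": 0, "y": 0, "z": 0, "jaw": 60}
    - {"ax": 0, "ay": 0, "az": 0, "x": 0, "y": 0, "z": 0, "jaw": 60}
    - {"ax": 0, "ay": 0, "az": 0, "x": 0, "y": 0, "z": 0, "jaw": 60}
    - {"ax": 0, "ay": 0, "az": 0, "x": 0, "y": 0, "z": -0.6, "jaw": 60}
    - {"ax": 0, "ay": 0, "az": 0, "x": 0, "y": 0, "z": -1, "jaw": 60}
    - {"ax": 0, "ay": 0, "az": 0, "x": 0, "y": 0, "z": -1, "jaw": 60}
    - {"ax": 0, "ay": 0, "az": 0, "x": 0, "y": 0, "z": -1, "jaw": 60}
    - {"ax": 0, "ay": 0, "az": 0, "x": -1, "y": 0.2, "z": -0.6, "jaw": 60}
    - {"ax": 0, "ay": 0, "az": 0, "x": -1, "y": 0.2, "z": 0, "jaw": 60}

```text
clock: 20.3
tool_pos: [0.6103, 0.0143, 0.1459]
orientation: [0.001, 0.911, 0.412, 0.002]
wrist_force: [0.3, 0.2, -0.7]
finger_gap: 0.0655
```

```bash
python3 st.py .5795 -.251 .14;  python3 -c "
from h import *
snap('wrist','w9')"
```

```text
t 20.3 tcp [0.6103 0.0143 0.1459] j [-0.17  0.35  1.6  -0.    1.19  0.55] F [ 0.3  0.2 -0.7] gap 0.0655
tilt 0.3 xang 48.6 yang -41.4 z [ 0.004 -0.001 -1.   ]
units tool xyz [-8.77  6.09  0.24] mm [ -30.8 -265.3   -5.9]
```

View pics/w9.png

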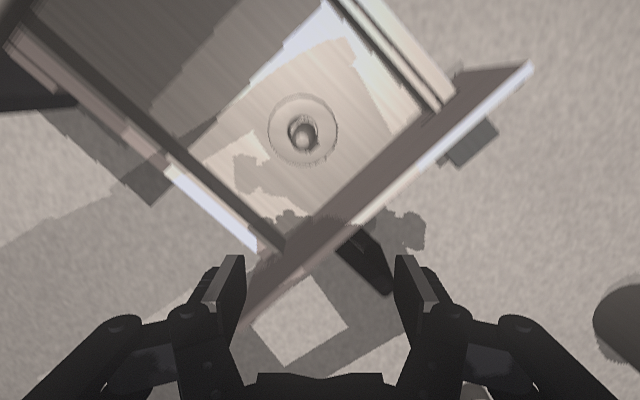

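The spacer sits round the post at (303,129). I'll confirm its height while going to the collar.

Request:
step_arm:
  rows:
    - {"ax": 0, "ay": 0, "az": 0, "x": -1, "y": 0.7, "z": 0, "jaw": 60}
    - {"ax": 0, "ay": 0, "az": 0, "x": -1, "y": 0.7, "z": 0, "jaw": 60}
    - {"ax": 0, "ay": 0, "az": 0, "x": -1, "y": 0.7, "z": 0, "jaw": 60}
    - {"ax": 0, "ay": 0, "az": 0, "x": -1, "y": 0.7, "z": 0, "jaw": 60}
    - {"ax": 0, "ay": 0, "az": 0, "x": -1, "y": 0.7, "z": 0.3, "jaw": 60}
    - {"ax": 0, "ay": 0, "az": 0, "x": -1, "y": 0.7, "z": 0.5, "jaw": 60}
    - {"ax": 0, "ay": 0, "az": 0, "x": -0.7, "y": 0.6, "z": 0.7, "jaw": 60}
    - {"ax": 0, "ay": 0, "az": 0, "x": -0.5, "y": 0.4, "z": 0.7, "jaw": 60}
    - {"ax": 0, "ay": 0, "az": 0, "x": 0, "y": 0, "z": 0, "jaw": 60}

```text
clock: 21.48
tool_pos: [0.5861, -0.2061, 0.086]
orientation: [-0.002, 0.912, 0.411, -0.001]
wrist_force: [-0.2, 0.5, -0.1]
finger_gap: 0.0654
```

```bash
python3 st.py .5795 -.251 .018;  python3 -c "
from h import *
print(ring('w9',262,342,90,172,.034,.044))
snap('wrist','w10')"
```

```text
t 21.48 tcp [ 0.5861 -0.2061  0.086 ] j [-0.53  0.46  1.59  0.    1.1   0.2 ] F [-0.2  0.5 -0.1] gap 0.0654
tilt 0.2 xang 48.5 yang -41.5 z [-0.004  0.002 -1.   ]
units tool xyz [-1.52  1.    2.72] mm [ -6.6 -44.9 -68. ]
(3097, array([634.1,  59.7]), 23.9, np.float64(0.0386))
```

View pics/w10.png

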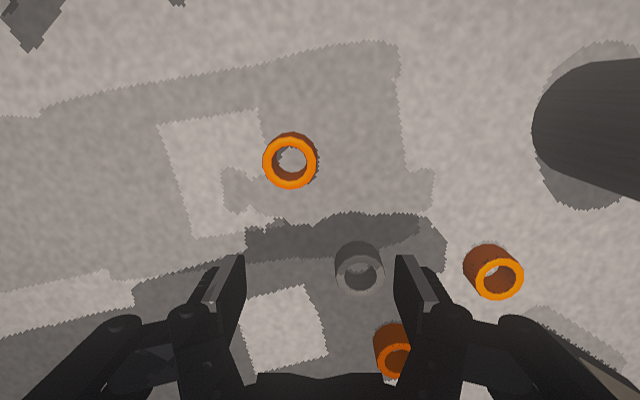

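Spacer home: top at 38.6 mm and centred on the post. The collar is at (360,270), with orange neighbours at (495,272), (393,350) and (291,160). I'll check clearances in the tool frame.

```bash
python3 - <<'E'
from h import *
z=np.load('pics/w10.npz'); M=q2R(z['q'])
a=ring('w10',330,390,235,297,.017,.03); print(a)
c=np.array([a[1][0]/1000,a[1][1]/1000,0])
for n,w in [('o2',(460,528,240,305)),('o3',(258,320,128,192)),('o1',(370,408,318,382))]:
    b=ring('w10',*w,.017,.03); d=np.array([b[1][0]/1000,b[1][1]/1000,0])-c; print(n,b,(M.T@d*1000).round(1))
b=ring('w1',360,392,120,152,.017,.03);print('o1',b,(M.T@(np.array([b[1][0]/1000,b[1][1]/1000,0])-c)*1000).round(1))
E
python3 st.py .5795 -.251 .018
```

```text
(1261, array([ 580.1, -250.9]), 16.2, np.float64(0.0223))
o2 (1396, array([ 644.7, -310.7]), 16.0, np.float64(0.0221)) [-2.  88.  -0.4]
o3 (1509, array([ 596. , -167.3]), 15.9, np.float64(0.0223)) [ 73.1 -43.5   0.1]
o1 (711, array([ 557.3, -318.7]), 16.2, np.float64(0.022)) [-65.9  27.9  -0.1]
o1 (397, array([ 557.9, -320.9]), 15.8, np.float64(0.0223)) [-67.1  29.8  -0.1]
t 21.52 tcp [ 0.5868 -0.2055  0.0871] j [-0.53  0.46  1.59  0.    1.1   0.2 ] F [-0.7  0.2 -0.1] gap 0.0653
tilt 0.2 xang 48.5 yang -41.5 z [-0.002  0.002 -1.   ]
units tool xyz [-1.56  0.99  2.76] mm [ -7.3 -45.5 -69.1]
```

Request:
step_arm:
  rows:
    - {"ax": 0, "ay": 0, "az": 0, "x": -0.8, "y": 0.5, "z": 0, "jaw": 60}
    - {"ax": 0, "ay": 0, "az": 0, "x": -0.75, "y": 0.5, "z": 0.3, "jaw": 60}
    - {"ax": 0, "ay": 0, "az": 0, "x": 0, "y": 0, "z": 0.8, "jaw": 60}
    - {"ax": 0, "ay": 0, "az": 0, "x": 0, "y": 0, "z": 0.9, "jaw": 60}
    - {"ax": 0, "ay": 0, "az": 0, "x": 0, "y": 0, "z": 0.6, "jaw": 60}
    - {"ax": 0, "ay": 0, "az": 0, "x": 0, "y": 0, "z": 0.2, "jaw": 60}
    - {"ax": 0, "ay": 0, "az": 0, "x": 0, "y": 0, "z": 0, "jaw": 60}

```text
clock: 22.4
tool_pos: [0.5806, -0.2514, 0.0181]
orientation: [-0.0, 0.911, 0.411, -0.0]
wrist_force: [-0.1, -0.9, 0.8]
finger_gap: 0.0654
```

```bash
python3 st.py .5798 -.251 .016
```

```text
t 22.4 tcp [ 0.5806 -0.2514  0.0181] j [-0.6   0.58  1.58  0.    0.99  0.13] F [-0.1 -0.9  0.8] gap 0.0654
tilt 0.0 xang 48.6 yang -41.4 z [-0.  0. -1.]
units tool xyz [-0.01 -0.03  0.08] mm [-0.8  0.4 -2.1]
```

Request:
step_arm:
  rows:
    - {"ax": 0, "ay": 0, "az": 0, "x": 0, "y": 0, "z": 0.08, "jaw": 150}
    - {"ax": 0, "ay": 0, "az": 0, "x": 0, "y": 0, "z": 0, "jaw": 255}
    - {"ax": 0, "ay": 0, "az": 0, "x": 0, "y": 0, "z": 0, "jaw": 255}
    - {"ax": 0, "ay": 0, "az": 0, "x": 0, "y": 0, "z": 0, "jaw": 255}
    - {"ax": 0, "ay": 0, "az": 0, "x": 0, "y": 0, "z": 0, "jaw": 255}
  force: 50

```text
clock: 23.02
tool_pos: [0.5812, -0.2519, 0.0173]
orientation: [0.001, 0.912, 0.411, 0.0]
wrist_force: [-0.5, 0.6, 5.3]
finger_gap: 0.0298
```

Request:
step_arm:
  rows:
    - {"ax": 0, "ay": 0, "az": 0, "x": 0, "y": 0, "z": -0.5, "jaw": 255}
    - {"ax": 0, "ay": 0, "az": 0, "x": 0, "y": 0, "z": -1, "jaw": 255}
    - {"ax": 0, "ay": 0, "az": 0, "x": 0, "y": 0, "z": -1, "jaw": 255}
    - {"ax": 0, "ay": 0, "az": 0, "x": 0, "y": 0, "z": -1, "jaw": 255}
    - {"ax": 0, "ay": 0, "az": 0, "x": 0.3, "y": 0, "z": -1, "jaw": 255}
    - {"ax": 0, "ay": 0, "az": 0, "x": 0.9, "y": -0.6, "z": -0.5, "jaw": 255}
    - {"ax": 0, "ay": 0, "az": 0, "x": 0.9, "y": -0.6, "z": -0.2, "jaw": 255}
    - {"ax": 0, "ay": 0, "az": 0, "x": 0.9, "y": -0.6, "z": 0, "jaw": 255}

```text
clock: 24.02
tool_pos: [0.5966, -0.1649, 0.1474]
orientation: [0.0, 0.912, 0.411, 0.0]
wrist_force: [0.4, -0.2, -0.7]
finger_gap: 0.0294
```

```bash
python3 st.py .634 .0595 .15;  python3 -c "
from h import *
snap('wrist','w11')"; python3 held.py w11 262 376 195 330 -.02 .012 .018
```

```text
t 24.02 tcp [ 0.5966 -0.1649  0.1474] j [-0.46  0.37  1.57 -0.    1.2   0.26] F [ 0.4 -0.2 -0.7] gap 0.0294
tilt 0.0 xang 48.6 yang -41.4 z [ 0.001 -0.    -1.   ]
units tool xyz [ 7.72 -4.82 -0.11] mm [ 37.4 224.4   2.6]
978 slopes deg [ 5.  -0.6] z0 mm -3.0 circ [0.1 0. ] 17.9 x range -16.09690341308667 16.13240029192316
```

View pics/w11.png

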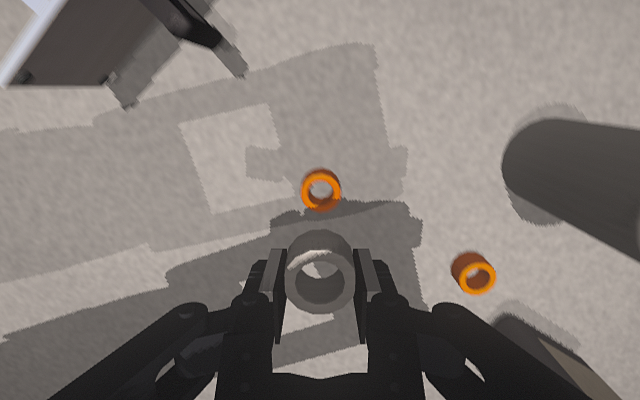

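```bash
python3 held.py w11 282 358 225 318 -.0065 -.0015 .017; python3 -c "
from h import *
crop('w11','c11',270,370,210,330,5)"
```

```text
2499 slopes deg [ 0.4 -0. ] z0 mm -5.0 circ [ 0.3 -0. ] 16.7 x range -16.09690341308667 15.917482715239226
```

View pics/c11.png

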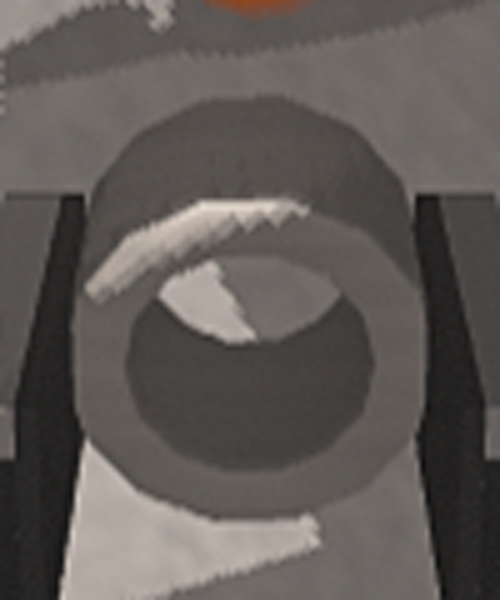

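The collar is held level and centred. Next: over the post.

Request:
step_arm:
  rows:
    - {"ax": 0, "ay": 0, "az": 0, "x": 0.9, "y": -0.6, "z": -0.1, "jaw": 255}
    - {"ax": 0, "ay": 0, "az": 0, "x": 0.9, "y": -0.6, "z": 0, "jaw": 255}
    - {"ax": 0, "ay": 0, "az": 0, "x": 0.9, "y": -0.6, "z": 0, "jaw": 255}
    - {"ax": 0, "ay": 0, "az": 0, "x": 0.9, "y": -0.6, "z": 0, "jaw": 255}
    - {"ax": 0, "ay": 0, "az": 0, "x": 0.9, "y": -0.6, "z": 0, "jaw": 255}
    - {"ax": 0, "ay": 0, "az": 0, "x": 0.9, "y": -0.6, "z": 0, "jaw": 255}
    - {"ax": 0, "ay": 0, "az": 0, "x": 0.6, "y": -0.3, "z": 0, "jaw": 255}
    - {"ax": 0, "ay": 0, "az": 0, "x": 0.2, "y": -0.1, "z": 0, "jaw": 255}
    - {"ax": 0, "ay": 0, "az": 0, "x": 0, "y": 0, "z": 0, "jaw": 255}

```text
clock: 25.2
tool_pos: [0.6241, 0.0165, 0.1489]
orientation: [0.0, 0.911, 0.411, -0.0]
wrist_force: [-0.4, 0.2, -0.9]
finger_gap: 0.0294
```

```bash
python3 st.py .634 .0594 .093
```

```text
t 25.2 tcp [0.6241 0.0165 0.1489] j [-0.16  0.38  1.55 -0.    1.21  0.56] F [-0.4  0.2 -0.9] gap 0.0294
tilt 0.0 xang 48.6 yang -41.4 z [-0. -0. -1.]
units tool xyz [ 1.55 -0.84  2.23] mm [  9.9  42.9 -55.9]
```

Request:
step_arm:
  rows:
    - {"ax": 0, "ay": 0, "az": 0, "x": 0.75, "y": -0.4, "z": 0, "jaw": 255}
    - {"ax": 0, "ay": 0, "az": 0, "x": 0.75, "y": -0.4, "z": 0, "jaw": 255}
    - {"ax": 0, "ay": 0, "az": 0, "x": 0.05, "y": -0.04, "z": 0.7, "jaw": 255}
    - {"ax": 0, "ay": 0, "az": 0, "x": 0, "y": 0, "z": 0.9, "jaw": 255}
    - {"ax": 0, "ay": 0, "az": 0, "x": 0, "y": 0, "z": 0.6, "jaw": 255}
    - {"ax": 0, "ay": 0, "az": 0, "x": 0, "y": 0, "z": 0, "jaw": 255}

```text
clock: 25.95
tool_pos: [0.6325, 0.0598, 0.0917]
orientation: [-0.001, 0.912, 0.411, -0.002]
wrist_force: [0.7, -0.2, -0.6]
finger_gap: 0.0294
```

```bash
python3 st.py .634 .0594 .056;  python3 -c "
from h import *
snap('wrist','w12')
crop('w12','c12',220,420,170,350,4)
for X in [(.6342,.0592,.071)]:
    u,v=proj('w12',X); print('crop',np.round([(u-220)*4,(v-170)*4]))
"
```

```text
t 25.95 tcp [0.6325 0.0598 0.0917] j [-0.09  0.48  1.55 -0.    1.12  0.63] F [ 0.7 -0.2 -0.6] gap 0.0294
tilt 0.2 xang 48.6 yang -41.4 z [-0.004  0.    -1.   ]
units tool xyz [0.03 0.06 1.43] mm [  1.5  -0.4 -35.7]
crop [416. 332.]
```

View pics/c12.png

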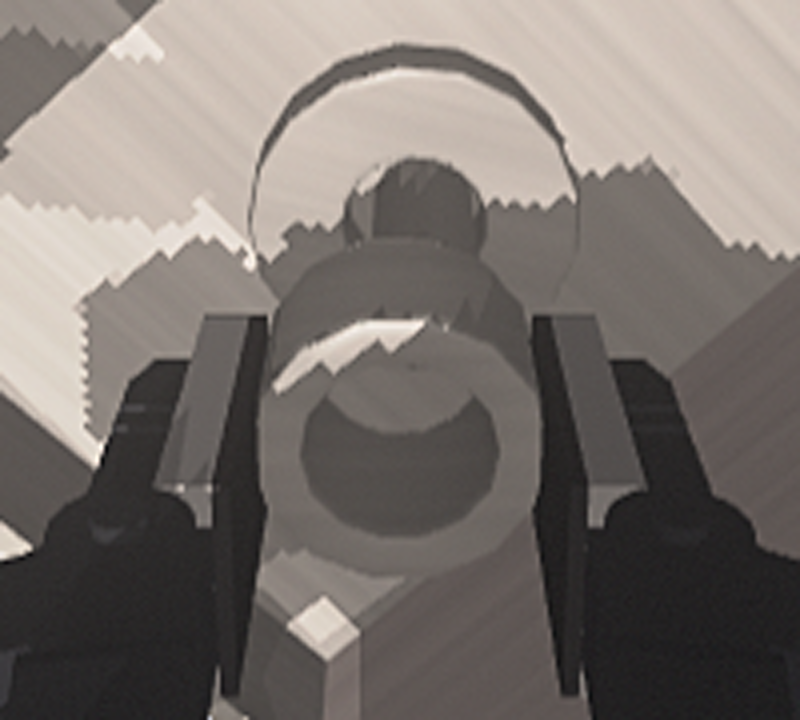

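The post stands slightly right of the collar's axis (crop column about 420 against 400). I'll shift 1.5 mm and look again.

Request:
step_arm:
  rows:
    - {"ax": 0, "ay": 0, "az": 0, "x": 0.02, "y": 0.06, "z": 0, "jaw": 255}
    - {"ax": 0, "ay": 0, "az": 0, "x": 0, "y": 0, "z": 0, "jaw": 255}
    - {"ax": 0, "ay": 0, "az": 0, "x": 0, "y": 0, "z": 0, "jaw": 255}

```text
clock: 26.38
tool_pos: [0.6358, 0.059, 0.0946]
orientation: [0.0, 0.912, 0.411, 0.0]
wrist_force: [-0.1, -0.0, -1.6]
finger_gap: 0.0293
```

```bash
python3 st.py .634 .0594 .056;  python3 -c "
from h import *
snap('wrist','w13')
crop('w13','c13',270,370,170,290,6)
for X in [(.6342,.0592,.071)]:
    u,v=proj('w13',X); print('crop',np.round([(u-270)*6,(v-170)*6]))
p,W=cloud('w13'); w=W[175:235,270:370].reshape(-1,3); q=w[(abs(w[:,2]-.0385)<.003)]
z=np.load('pics/w13.npz'); t=(q-z['tp'])@q2R(z['q']); print('spacer tool y range',t[:,1].min(),t[:,1].max())
c,r=cv2.minEnclosingCircle((q[:,:2]*1000).astype('float32'));print(c,r)
"
```

```text
t 26.38 tcp [0.6358 0.059  0.0946] j [-0.09  0.48  1.54 -0.    1.12  0.63] F [-0.1 -0.  -1.6] gap 0.0293
tilt 0.1 xang 48.6 yang -41.4 z [ 0.001 -0.    -1.   ]
units tool xyz [-0.04 -0.07  1.54] mm [ -1.8   0.4 -38.6]
crop [287. 501.]
spacer tool y range -0.025558162433343256 0.021500626289360822
(634.4544677734375, 60.15544128417969) 23.727540969848633
```

View pics/c13.png

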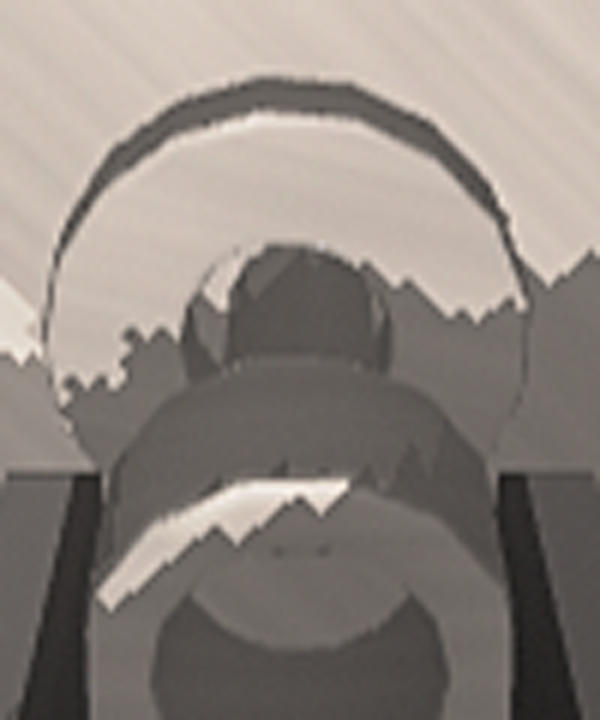

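Request:
step_arm:
  rows:
    - {"ax": 0, "ay": 0, "az": 0, "x": -0.03, "y": 0, "z": 0.2, "jaw": 255}
    - {"ax": 0, "ay": 0, "az": 0, "x": 0, "y": 0, "z": 0.3, "jaw": 255}
    - {"ax": 0, "ay": 0, "az": 0, "x": 0, "y": 0, "z": 0, "jaw": 255}
    - {"ax": 0, "ay": 0, "az": 0, "x": 0, "y": 0, "z": 0, "jaw": 255}

```text
clock: 26.92
tool_pos: [0.6348, 0.0586, 0.0812]
orientation: [-0.0, 0.912, 0.411, -0.0]
wrist_force: [0.3, 1.0, -1.2]
finger_gap: 0.0291
```

```bash
python3 st.py .634 .0594 .056
```

```text
t 26.93 tcp [0.6348 0.0586 0.0812] j [-0.09  0.49  1.55  0.    1.1   0.63] F [ 0.3  1.  -1.2] gap 0.0291
tilt 0.0 xang 48.6 yang -41.4 z [-0.  0. -1.]
units tool xyz [ 0.   -0.05  1.01] mm [ -0.8   0.8 -25.2]
```

Request:
step_arm:
  rows:
    - {"ax": 0, "ay": 0, "az": 0, "x": 0, "y": -0.02, "z": 0.3, "jaw": 255}
    - {"ax": 0, "ay": 0, "az": 0, "x": 0, "y": 0, "z": 0.3, "jaw": 255}
    - {"ax": 0, "ay": 0, "az": 0, "x": 0, "y": 0, "z": 0.25, "jaw": 255}
    - {"ax": 0, "ay": 0, "az": 0, "x": 0, "y": 0, "z": 0.05, "jaw": 255}
    - {"ax": 0, "ay": 0, "az": 0, "x": 0, "y": 0, "z": 0, "jaw": 255}

```text
clock: 27.55
tool_pos: [0.6345, 0.0589, 0.0588]
orientation: [-0.0, 0.912, 0.411, -0.0]
wrist_force: [-0.6, -0.5, 0.0]
finger_gap: 0.0294
```

Request:
step_arm:
  rows:
    - {"ax": 0, "ay": 0, "az": 0, "x": 0, "y": 0, "z": 0.12, "jaw": 255}
    - {"ax": 0, "ay": 0, "az": 0, "x": 0, "y": 0, "z": 0, "jaw": 255}
    - {"ax": 0, "ay": 0, "az": 0, "x": 0, "y": 0, "z": 0, "jaw": 100}
    - {"ax": 0, "ay": 0, "az": 0, "x": 0, "y": 0, "z": 0, "jaw": 100}
    - {"ax": 0, "ay": 0, "az": 0, "x": 0, "y": 0, "z": 0, "jaw": 60}
    - {"ax": 0, "ay": 0, "az": 0, "x": 0, "y": 0, "z": -0.4, "jaw": 60}
    - {"ax": 0, "ay": 0, "az": 0, "x": 0, "y": 0, "z": -1, "jaw": 60}
    - {"ax": 0, "ay": 0, "az": 0, "x": 0, "y": 0, "z": -1, "jaw": 60}
    - {"ax": 0, "ay": 0, "az": 0, "x": 0, "y": 0, "z": -1, "jaw": 60}
    - {"ax": 0, "ay": 0, "az": -1, "x": -0.8, "y": 0, "z": -0.5, "jaw": 60}

```text
clock: 28.8
tool_pos: [0.6228, 0.0443, 0.1563]
orientation: [0.001, 0.892, 0.452, 0.002]
wrist_force: [0.5, -0.3, -0.8]
finger_gap: 0.065
```

Request:
step_arm:
  rows:
    - {"ax": 0, "ay": 0, "az": -1, "x": -1, "y": 0, "z": -0.2, "jaw": 60}
    - {"ax": 0, "ay": 0, "az": -1, "x": -1, "y": 0.3, "z": 0, "jaw": 255}
    - {"ax": 0, "ay": 0, "az": -1, "x": -1, "y": 0.5, "z": 0, "jaw": 255}

```text
clock: 29.18
tool_pos: [0.5997, -0.0299, 0.1596]
orientation: [0.0, 0.825, 0.565, 0.0]
wrist_force: [0.2, 0.5, -0.0]
finger_gap: 0.0296
```

```bash
python3 st.py;  python3 -c "
from h import *
snap('wrist','w14')
"
```

```text
t 29.18 tcp [ 0.5997 -0.0299  0.1596] j [-0.25  0.32  1.61  0.    1.21  0.12] F [ 0.2  0.5 -0. ] gap 0.0296
tilt 0.1 xang 68.8 yang -21.2 z [ 0.001 -0.    -1.   ]
```

View pics/w14.png

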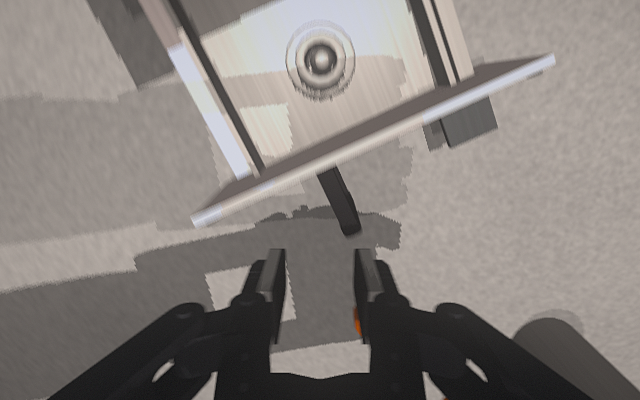

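Both rings sit on the post at (321,58), and the tab shows at (468,125). I'll check the heights and measure the tab.

Run:
```python
from h import *
print('collar',ring('w14',280,362,18,102,.055,.066),'spacer',ring('w14',280,362,18,102,.034,.044))
for u,v in [(450,130),(468,125),(488,117),(470,138),(462,112)]: print(u,v,np.round(pt('w14',u,v),4))
p,W=cloud('w14'); w=W[95:150,435:500].reshape(-1,3); q=w[abs(w[:,2]-.05)<.005]; print(len(q), cv2.minAreaRect((q[:,:2]*1000).astype('float32')),np.median(q[:,2]))
print(np.round(cv2.boxPoints(cv2.minAreaRect((q[:,:2]*1000).astype('float32'))),1).tolist())
# face top edge
w=W[50:225,190:560].reshape(-1,3); q=w[abs(w[:,2]-.0965)<.003]; r=cv2.minAreaRect((q[:,:2]*1000).astype('float32')); print('face top',len(q),r,np.round(cv2.boxPoints(r),1).tolist())
```

```text
collar (1446, array([633.9,  58.9]), 15.9, np.float64(0.0604)) spacer (1971, array([634.1,  59.7]), 24.0, np.float64(0.0386))
450 130 [ 0.7001 -0.0159  0.0507]
468 125 [ 0.7122 -0.0169  0.0513]
488 117 [ 0.7263 -0.0167  0.0507]
470 138 [ 0.7118 -0.0263  0.0499]
462 112 [ 0.7109 -0.0073  0.0501]
1879 ((713.2008666992188, -14.446227073669434), (34.418212890625, 25.040620803833008), 2.7136545181274414) 0.050576268169894606
[[695.4000244140625, -2.799999952316284], [696.5999755859375, -27.799999237060547], [731.0, -26.100000381469727], [729.7999877929688, -1.100000023841858]]
face top 5120 ((638.959228515625, -14.852874755859375), (220.08917236328125, 48.30363464355469), 3.395456314086914) [[527.7000122070312, 2.700000047683716], [530.5, -45.5], [750.2000122070312, -32.400001525878906], [747.4000244140625, 15.800000190734863]]
```

Collar top is at 60.4 mm and the spacer's at 38.6 mm, so both are home. Now the tab: jaws shut, yaw aligned, tilt 50°.

Request:
step_arm:
  rows:
    - {"ax": 0, "ay": 0, "az": -1, "x": -0.5, "y": 0.8, "z": 0, "jaw": 255}
    - {"ax": 0, "ay": 0, "az": -1, "x": -0.5, "y": 0.8, "z": 0, "jaw": 255}
    - {"ax": 0, "ay": 0, "az": -1, "x": 0, "y": 0.8, "z": 0, "jaw": 255}
    - {"ax": 0, "ay": 0, "az": -1, "x": 0, "y": 0.8, "z": 0, "jaw": 255}
    - {"ax": 0, "ay": 1, "az": -0.9, "x": 0, "y": 0.8, "z": 0, "jaw": 255}
    - {"ax": 0, "ay": 1, "az": 0, "x": 0, "y": 0.4, "z": 0, "jaw": 255}
    - {"ax": 0, "ay": 1, "az": 0, "x": 0, "y": 0, "z": 0, "jaw": 255}
    - {"ax": 0, "ay": 1, "az": 0, "x": 0, "y": 0, "z": 0, "jaw": 255}
    - {"ax": 0, "ay": 1, "az": 0, "x": 0, "y": 0, "z": 0, "jaw": 255}
    - {"ax": 0, "ay": 0, "az": 0, "x": 0, "y": 0, "z": 0, "jaw": 255}

```text
clock: 30.48
tool_pos: [0.6988, -0.0736, 0.1579]
orientation: [-0.156, 0.672, 0.708, 0.15]
wrist_force: [0.1, -0.0, -0.4]
finger_gap: 0.0001
```

```bash
python3 st.py .7133 -.0145 .085;  python3 -c "
from h import *
snap('side','s1')
"
```

```text
t 30.48 tcp [ 0.6988 -0.0736  0.1579] j [-0.44  0.63  1.24  0.38  1.5  -0.57] F [ 0.1 -0.  -0.4] gap 0.0001
tilt 25.0 xang 93.0 yang 2.9 z [-0.02   0.422 -0.906]
units tool xyz [0.88 0.69 3.63] mm [ 14.5  59.1 -72.9]
```

View pics/s1.png

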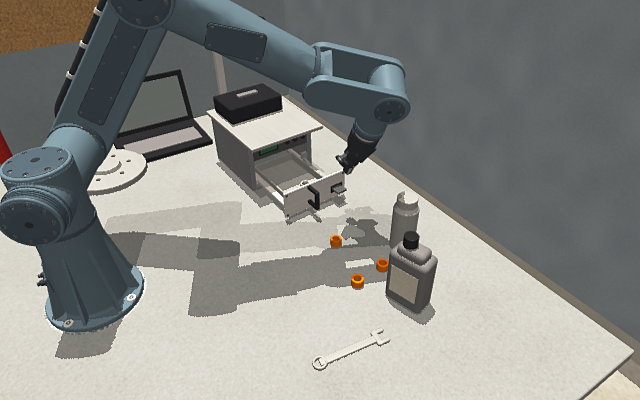

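Request:
step_arm:
  rows:
    - {"ax": 0, "ay": 0, "az": 0, "x": 0.8, "y": 0.3, "z": 0.4, "jaw": 255}
    - {"ax": 0, "ay": 0, "az": 0, "x": 0.8, "y": 0.3, "z": 0.4, "jaw": 255}
    - {"ax": 0, "ay": 1, "az": 0, "x": 0.5, "y": 0.1, "z": 0.2, "jaw": 255}
    - {"ax": 0, "ay": 1, "az": 0, "x": 0, "y": 0, "z": 0, "jaw": 255}
    - {"ax": 0, "ay": 1, "az": 0, "x": 0, "y": 0, "z": 0, "jaw": 255}
    - {"ax": 0, "ay": 1, "az": 0, "x": 0, "y": 0, "z": 0, "jaw": 255}
    - {"ax": 0, "ay": 1, "az": 0, "x": 0, "y": 0, "z": 0, "jaw": 255}
    - {"ax": 0, "ay": 0, "az": 0, "x": 0, "y": 0, "z": 0, "jaw": 255}

```text
clock: 31.52
tool_pos: [0.713, -0.0117, 0.1564]
orientation: [-0.307, 0.623, 0.658, 0.291]
wrist_force: [0.8, -0.0, 0.1]
finger_gap: 0.0
```

```bash
python3 st.py .7133 -.0145 .085;  python3 -c "
from h import *
snap('wrist','w15');snap('side','s2')
crop('s2','cs2',280,460,40,260,3)
"
```

```text
t 31.52 tcp [ 0.713  -0.0117  0.1564] j [-0.48  0.79  1.16  0.73  1.7  -0.63] F [ 0.8 -0.   0.1] gap 0.0
tilt 50.0 xang 93.2 yang 3.1 z [-0.041  0.765 -0.643]
units tool xyz [-2.26  0.    1.75] mm [  0.3  -2.8 -71.4]
```

View pics/w15.png

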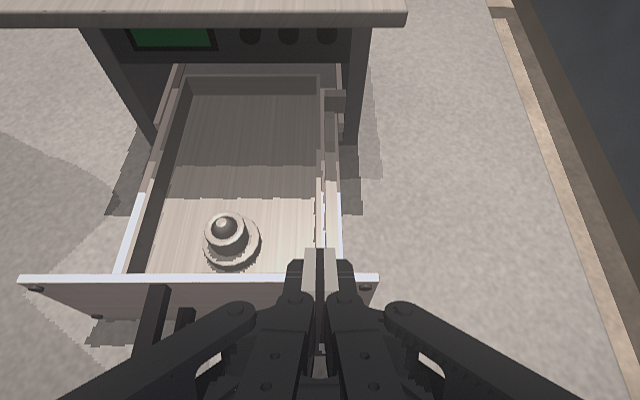

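View pics/cs2.png

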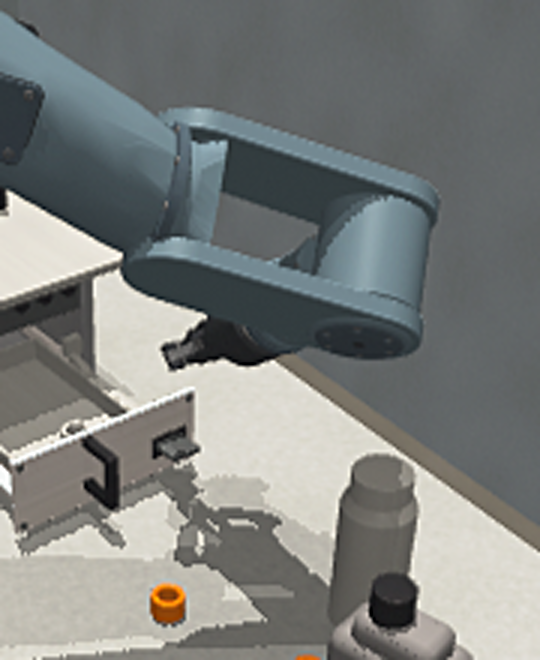

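Side view: the wrist's yoke end, crop (370,345), hangs in front of the flask at crop (375,520). I'll measure its clearance before descending.

Run:
```python
from h import *
p,W=cloud('s2')
for u,v in [(400,158),(405,155),(415,152),(420,145),(385,155),(350,140),(420,110),(425,100)]: print(u,v,np.round(W[v,u],3))
w=W[70:165,320:430].reshape(-1,3); w=w[(w[:,2]>.1)&(w[:,1]<.0)]; i=np.argsort(w[:,2])[:5]; print(w[i])
print('flask',W[200,405],W[193,405], np.round(W[215,405],3))
p,W=cloud('scene0'); 
print([np.round(pt('scene0',u,v),3) for u,v in [(256,247),(252,250),(262,250)]])
```

```text
400 158 [ 0.704 -0.271  0.295]
405 155 [ 0.698 -0.292  0.315]
415 152 [ 0.709 -0.311  0.329]
420 145 [ 1.681  0.606 -0.404]
385 155 [ 0.681 -0.245  0.297]
350 140 [ 0.598 -0.217  0.35 ]
420 110 [ 0.759 -0.26   0.397]
425 100 [ 1.682  0.616 -0.141]
[[ 0.70854356 -0.04574839  0.17050238]
 [ 0.69088409 -0.05136418  0.1728559 ]
 [ 0.68732073 -0.05156357  0.17418858]
 [ 0.70236004 -0.04454975  0.17530813]
 [ 0.69927162 -0.04901583  0.17536802]]
flask [ 0.7302636  -0.27827089  0.16617442] [ 0.7497189  -0.25578779  0.16645935] [ 0.721 -0.294  0.132]
[array([ 0.746, -0.266,  0.164]), array([ 0.752, -0.278,  0.163]), array([ 0.759, -0.252,  0.164])]
```

With 50° the yoke would clear the flask by only about 2 cm, so I press at 40° and lean to 50° once the tray is part-way in.

Request:
step_arm:
  rows:
    - {"ax": 0, "ay": -1, "az": 0, "x": 0, "y": 0, "z": 0, "jaw": 255}
    - {"ax": 0, "ay": -1, "az": 0, "x": 0, "y": 0, "z": 0, "jaw": 255}
    - {"ax": 0, "ay": 0, "az": 0, "x": -0.6, "y": 0, "z": 0.6, "jaw": 255}
    - {"ax": 0, "ay": 0, "az": 0, "x": -0.6, "y": 0, "z": 0.7, "jaw": 255}
    - {"ax": 0, "ay": 0, "az": 0, "x": -0.5, "y": 0, "z": 0.6, "jaw": 255}
    - {"ax": 0, "ay": 0, "az": 0, "x": -0.2, "y": 0, "z": 0.2, "jaw": 255}
    - {"ax": 0, "ay": 0, "az": 0, "x": 0, "y": 0, "z": 0, "jaw": 255}

```text
clock: 32.5
tool_pos: [0.7133, -0.0159, 0.0859]
orientation: [-0.248, 0.646, 0.682, 0.236]
wrist_force: [-0.6, 0.7, 0.6]
finger_gap: 0.0001
```

```bash
python3 st.py .7133 -.0145 .0555;  python3 -c "
from h import *
snap('wrist','w16');snap('side','s3')
crop('s3','cs3',280,460,100,220,4)
"
```

```text
t 32.5 tcp [ 0.7133 -0.0159  0.0859] j [-0.44  0.8   1.21  0.6   1.52 -0.65] F [-0.6  0.7  0.6] gap 0.0001
tilt 40.1 xang 93.1 yang 3.0 z [-0.033  0.643 -0.765]
units tool xyz [-0.74  0.    0.97] mm [ -0.    1.4 -30.4]
```

View pics/w16.png

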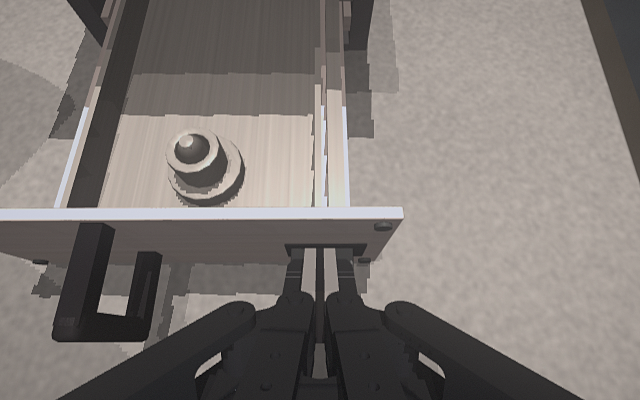

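View pics/cs3.png

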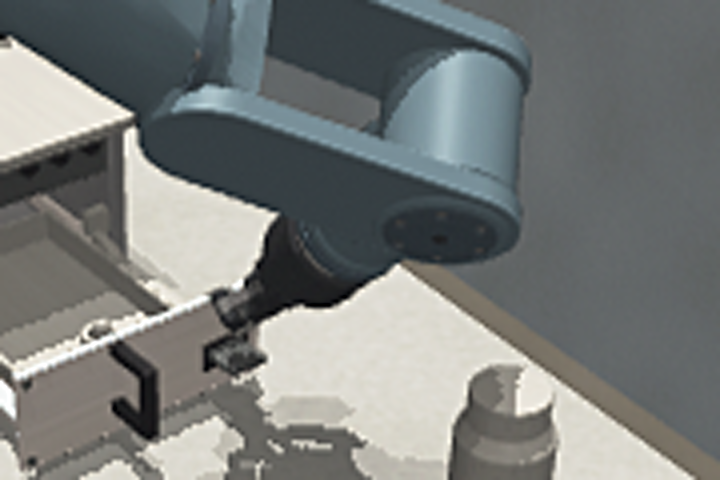

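The fingertips stand over the tab, whose slot spans columns 287 to 365. Pressing down.

Request:
step_arm:
  rows:
    - {"ax": 0, "ay": 0, "az": 0, "x": -0.25, "y": 0, "z": 0.3, "jaw": 255}
    - {"ax": 0, "ay": 0, "az": 0, "x": -0.25, "y": 0, "z": 0.3, "jaw": 255}
    - {"ax": 0, "ay": 0, "az": 0, "x": -0.15, "y": 0, "z": 0.18, "jaw": 255}
    - {"ax": 0, "ay": 0, "az": 0, "x": 0, "y": 0, "z": 0, "jaw": 255}

```text
clock: 33.1
tool_pos: [0.7136, -0.0156, 0.0617]
orientation: [-0.248, 0.646, 0.682, 0.236]
wrist_force: [-2.7, -0.8, 4.0]
finger_gap: 0.0001
```

```bash
python3 st.py .7133 -.0145 .0535
```

```text
t 33.1 tcp [ 0.7136 -0.0156  0.0617] j [-0.44  0.84  1.2   0.6   1.5  -0.67] F [-2.7 -0.8  4. ] gap 0.0001
tilt 40.0 xang 93.2 yang 3.1 z [-0.032  0.643 -0.766]
units tool xyz [-0.18 -0.01  0.28] mm [-0.3  1.1 -8.2]
```

Request:
step_arm:
  rows:
    - {"ax": 0, "ay": 0, "az": 0, "x": -0.18, "y": 0, "z": 0.22, "jaw": 255}
    - {"ax": 0, "ay": 0, "az": 0, "x": 0, "y": 0, "z": 0, "jaw": 255}

```text
clock: 33.35
tool_pos: [0.7142, -0.0156, 0.0549]
orientation: [-0.247, 0.646, 0.682, 0.237]
wrist_force: [-0.8, -0.1, 4.6]
finger_gap: -0.0
```

```bash
python3 st.py .7133 -.0145 .0535
```

```text
t 33.35 tcp [ 0.7142 -0.0156  0.0549] j [-0.44  0.85  1.2   0.6   1.49 -0.67] F [-0.8 -0.1  4.6] gap -0.0
tilt 40.0 xang 93.2 yang 3.0 z [-0.031  0.642 -0.766]
units tool xyz [ 0.   -0.03  0.07] mm [-0.9  1.1 -1.4]
```

Request:
step_arm:
  rows:
    - {"ax": 0, "ay": 0, "az": 0, "x": 0.2, "y": 0, "z": 0.24, "jaw": 255}
    - {"ax": 0, "ay": 0, "az": 0, "x": 0.34, "y": 0, "z": 0.3, "jaw": 255}
    - {"ax": 0, "ay": 0, "az": 0, "x": 0.34, "y": 0, "z": 0.3, "jaw": 255}
    - {"ax": 0, "ay": 0, "az": 0, "x": 0, "y": 0, "z": 0, "jaw": 255}

```text
clock: 33.85
tool_pos: [0.7126, 0.0161, 0.0537]
orientation: [-0.247, 0.645, 0.683, 0.237]
wrist_force: [-1.5, 0.4, 4.7]
finger_gap: 0.0003
```

```bash
python3 st.py .7133 -.0145 .0545; python3 -c "
from h import *
snap('side','s4')
crop('s4','cs4',280,420,120,220,5)
"
```

```text
t 33.85 tcp [0.7126 0.0161 0.0537] j [-0.41  0.83  1.24  0.62  1.46 -0.66] F [-1.5  0.4  4.7] gap 0.0003
tilt 40.1 xang 93.3 yang 3.1 z [-0.032  0.643 -0.765]
units tool xyz [-0.92 -0.04 -0.81] mm [  0.7 -30.6   0.8]
```

View pics/cs4.png

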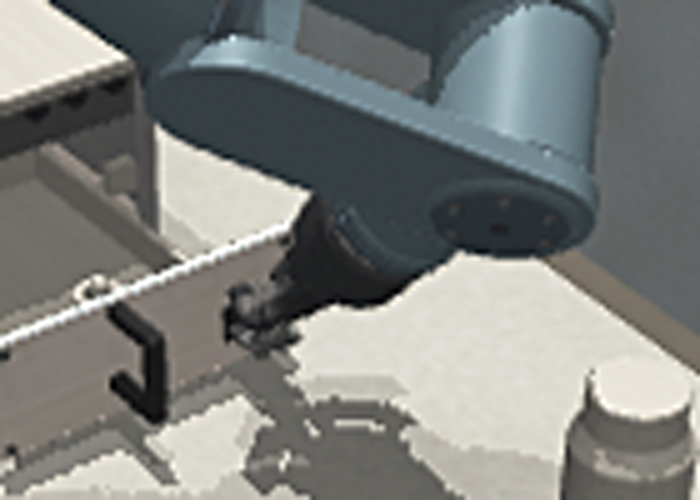

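Request:
step_arm:
  rows:
    - {"ax": 0, "ay": 0, "az": 0, "x": 0.46, "y": 0, "z": 0.39, "jaw": 255}
    - {"ax": 0, "ay": 0, "az": 0, "x": 0.54, "y": 0, "z": 0.45, "jaw": 255}
    - {"ax": 0, "ay": 0, "az": 0, "x": 0.54, "y": 0, "z": 0.45, "jaw": 255}
    - {"ax": 0, "ay": 0, "az": 0, "x": 0.3, "y": 0, "z": 0.25, "jaw": 255}

```text
clock: 34.4
tool_pos: [0.7098, 0.0753, 0.0539]
orientation: [-0.246, 0.646, 0.683, 0.237]
wrist_force: [-0.3, -1.8, 5.6]
finger_gap: -0.0002
```

```bash
python3 st.py .7030 .172 .0545; python3 -c "
from h import *
snap('wrist','w17')
"
```

```text
t 34.4 tcp [0.7098 0.0753 0.0539] j [-0.33  0.8   1.29  0.65  1.4  -0.62] F [-0.3 -1.8  5.6] gap -0.0002
tilt 40.0 xang 93.3 yang 3.1 z [-0.03   0.642 -0.766]
units tool xyz [ 2.99 -0.07  2.47] mm [-6.8 96.7  0.6]
```

View pics/w17.png

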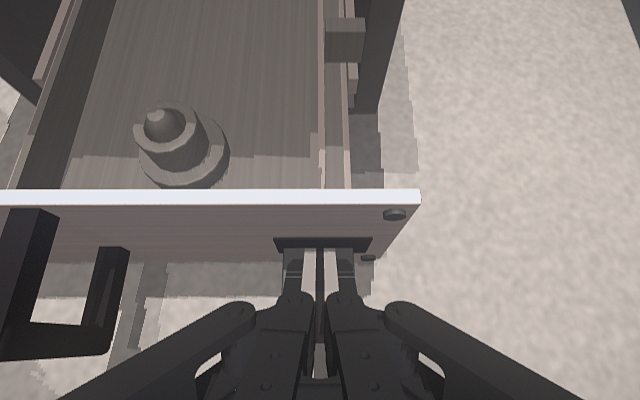

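The tray moves in with the tool, about 97 mm to go. I'll lean to 50° while pushing on.

Request:
step_arm:
  rows:
    - {"ax": 0, "ay": 1, "az": 0, "x": 0.3, "y": 0, "z": 0.25, "jaw": 255}
    - {"ax": 0, "ay": 1, "az": 0, "x": 0.28, "y": 0, "z": 0.28, "jaw": 255}
    - {"ax": 0, "ay": 0, "az": 0, "x": 0.38, "y": 0, "z": 0.46, "jaw": 255}
    - {"ax": 0, "ay": 0, "az": 0, "x": 0.38, "y": 0, "z": 0.46, "jaw": 255}
    - {"ax": 0, "ay": 0, "az": 0, "x": 0.19, "y": 0, "z": 0.23, "jaw": 255}
    - {"ax": 0, "ay": 0, "az": 0, "x": 0, "y": 0, "z": 0, "jaw": 255}

```text
clock: 35.2
tool_pos: [0.7063, 0.1337, 0.0539]
orientation: [-0.305, 0.622, 0.659, 0.292]
wrist_force: [0.3, 0.2, 5.9]
finger_gap: 0.0
```

```bash
python3 st.py .7030 .172 .0545; python3 -c "
from h import *
snap('wrist','w18')
"
```

```text
t 35.2 tcp [0.7063 0.1337 0.0539] j [-0.3   0.85  1.29  0.81  1.45 -0.66] F [0.3 0.2 5.9] gap 0.0
tilt 50.0 xang 93.5 yang 3.2 z [-0.039  0.765 -0.643]
units tool xyz [ 1.01 -0.05  1.16] mm [-3.3 38.3  0.6]
```

View pics/w18.png

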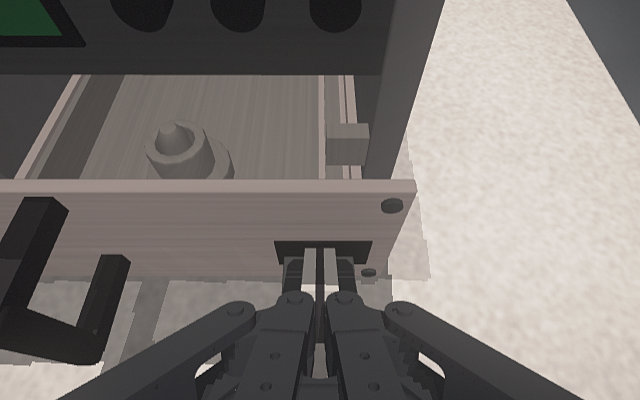

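Request:
step_arm:
  rows:
    - {"ax": 0, "ay": 0, "az": 0, "x": 0.26, "y": 0, "z": 0.31, "jaw": 255}
    - {"ax": 0, "ay": 0, "az": 0, "x": 0.26, "y": 0, "z": 0.31, "jaw": 255}
    - {"ax": 0, "ay": 0, "az": 0, "x": 0.2, "y": 0, "z": 0.24, "jaw": 255}
    - {"ax": 0, "ay": 0, "az": 0, "x": 0, "y": 0, "z": 0, "jaw": 255}

```text
clock: 35.75
tool_pos: [0.7048, 0.1616, 0.0539]
orientation: [-0.305, 0.622, 0.659, 0.292]
wrist_force: [0.8, 0.8, 6.5]
finger_gap: 0.0003
```

Request:
step_arm:
  rows:
    - {"ax": 0, "ay": 0, "az": 0, "x": 0.13, "y": 0, "z": 0.155, "jaw": 255}
    - {"ax": 0, "ay": 0, "az": 0, "x": 0, "y": 0, "z": 0, "jaw": 255}

```text
clock: 36.0
tool_pos: [0.7046, 0.1662, 0.0538]
orientation: [-0.305, 0.622, 0.659, 0.292]
wrist_force: [0.1, 1.8, 4.8]
finger_gap: -0.0001
```

Request:
step_arm:
  rows:
    - {"ax": 0, "ay": 0, "az": 0, "x": 0.1, "y": 0, "z": 0.12, "jaw": 255}
    - {"ax": 0, "ay": 0, "az": 0, "x": 0, "y": 0, "z": 0, "jaw": 255}

```text
clock: 36.25
tool_pos: [0.7044, 0.1699, 0.0538]
orientation: [-0.305, 0.623, 0.659, 0.292]
wrist_force: [1.4, -0.1, 5.1]
finger_gap: -0.0002
```

Request:
step_arm:
  rows:
    - {"ax": 0, "ay": 0, "az": 0, "x": 0.08, "y": 0, "z": 0.09, "jaw": 255}
    - {"ax": 0, "ay": 0, "az": 0, "x": 0, "y": 0, "z": 0, "jaw": 255}

```text
clock: 36.5
tool_pos: [0.7042, 0.1728, 0.0539]
orientation: [-0.305, 0.623, 0.659, 0.292]
wrist_force: [-0.5, 0.3, 5.7]
finger_gap: 0.0002
```

Request:
step_arm:
  rows:
    - {"ax": 0, "ay": 0, "az": 0, "x": 0.08, "y": 0, "z": 0.09, "jaw": 255}
    - {"ax": 0, "ay": 0, "az": 0, "x": 0, "y": 0, "z": 0, "jaw": 255}

```text
clock: 36.75
tool_pos: [0.7041, 0.1753, 0.0538]
orientation: [-0.305, 0.623, 0.659, 0.292]
wrist_force: [0.3, -1.7, 5.1]
finger_gap: -0.0
```

Request:
step_arm:
  rows:
    - {"ax": 0, "ay": 0, "az": 0, "x": 0.08, "y": 0, "z": 0.09, "jaw": 255}
    - {"ax": 0, "ay": 0, "az": 0, "x": 0, "y": 0, "z": 0, "jaw": 255}

```text
clock: 37.0
tool_pos: [0.7042, 0.176, 0.0538]
orientation: [-0.304, 0.623, 0.659, 0.291]
wrist_force: [-2.0, -10.6, 7.7]
finger_gap: 0.0002
```

```bash
python3 st.py .7030 .172 .0545; python3 -c "
from h import *
snap('wrist','w19')
p,W=cloud('w19')
for u,v in [(100,215),(180,215),(250,215),(400,190),(200,190)]: print(u,v,np.round(W[v,u],4))
"
```

```text
t 37.0 tcp [0.7042 0.176  0.0538] j [-0.25  0.84  1.32  0.83  1.4  -0.63] F [ -2.  -10.6   7.7] gap 0.0002
tilt 49.7 xang 93.4 yang 3.1 z [-0.037  0.762 -0.646]
units tool xyz [-0.08 -0.06 -0.14] mm [-1.2 -4.   0.7]
100 215 [0.6226 0.1842 0.0872]
180 215 [0.652  0.1855 0.0878]
250 215 [0.6772 0.1875 0.0866]
400 190 [0.7306 0.1947 0.0971]
200 190 [0.6606 0.1911 0.0965]
```

View pics/w19.png

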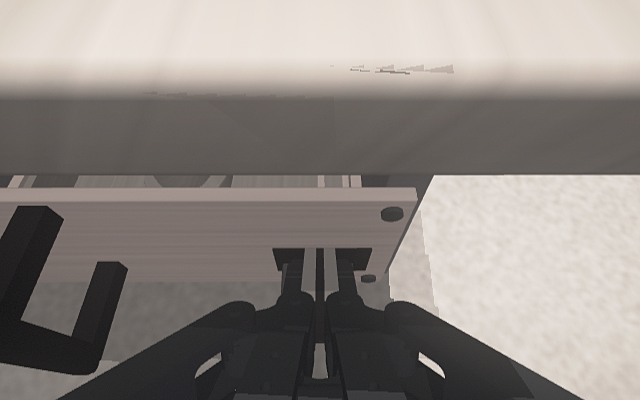

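The tray hit its stop: 10.6 N, and the face is at y=0.185 on the middle line, where home was predicted. I'll lift straight off the tab, then back out along the tool.

Request:
step_arm:
  rows:
    - {"ax": 0, "ay": 0, "az": 0, "x": 0.19, "y": 0, "z": -0.16, "jaw": 255}
    - {"ax": 0, "ay": 0, "az": 0, "x": 0.19, "y": 0, "z": -0.16, "jaw": 255}
    - {"ax": 0, "ay": 0, "az": 0, "x": 0.13, "y": 0, "z": -0.11, "jaw": 255}
    - {"ax": 0, "ay": 0, "az": 0, "x": 0, "y": 0, "z": 0, "jaw": 255}

```text
clock: 37.55
tool_pos: [0.7035, 0.176, 0.0682]
orientation: [-0.303, 0.624, 0.659, 0.29]
wrist_force: [0.6, -8.5, -1.1]
finger_gap: -0.0001
```

```bash
python3 st.py .7030 .172 .0545
```

```text
t 37.55 tcp [0.7035 0.176  0.0682] j [-0.25  0.81  1.32  0.83  1.41 -0.62] F [ 0.6 -8.5 -1.1] gap -0.0001
tilt 49.6 xang 93.2 yang 3.0 z [-0.038  0.761 -0.648]
units tool xyz [-0.52 -0.03  0.23] mm [ -0.5  -4.  -13.7]
```

Request:
step_arm:
  rows:
    - {"ax": 0, "ay": 0, "az": 0, "x": 0.06, "y": 0, "z": -0.1, "jaw": 255}
    - {"ax": 0, "ay": 0, "az": 0, "x": 0, "y": 0, "z": -0.5, "jaw": 255}
    - {"ax": 0, "ay": 0, "az": 0, "x": 0, "y": 0, "z": -1, "jaw": 255}
    - {"ax": 0, "ay": 0, "az": 0, "x": 0, "y": 0, "z": -1, "jaw": 255}
    - {"ax": 0, "ay": 0, "az": 0, "x": 0, "y": 0, "z": -1, "jaw": 255}
    - {"ax": 0, "ay": 0, "az": 0, "x": 0, "y": 0, "z": -1, "jaw": 255}
    - {"ax": 0, "ay": 0, "az": 0, "x": 0, "y": -0.6, "z": -0.8, "jaw": 255}
    - {"ax": 0, "ay": 0, "az": 0, "x": 0, "y": -0.6, "z": -0.5, "jaw": 255}
    - {"ax": 0, "ay": 0, "az": 0, "x": 0, "y": 0, "z": 0, "jaw": 255}

```text
clock: 38.67
tool_pos: [0.6783, 0.063, 0.1659]
orientation: [-0.306, 0.623, 0.658, 0.292]
wrist_force: [-0.4, 1.0, -0.8]
finger_gap: -0.0
```

```bash
python3 st.py; python3 -c "
from h import *
snap('wrist','w20');snap('side','s5')
"
```

```text
t 38.67 tcp [0.6783 0.063  0.1659] j [-0.41  0.67  1.34  0.76  1.61 -0.63] F [-0.4  1.  -0.8] gap -0.0
tilt 50.0 xang 93.2 yang 3.0 z [-0.038  0.765 -0.643]
```

View pics/w20.png

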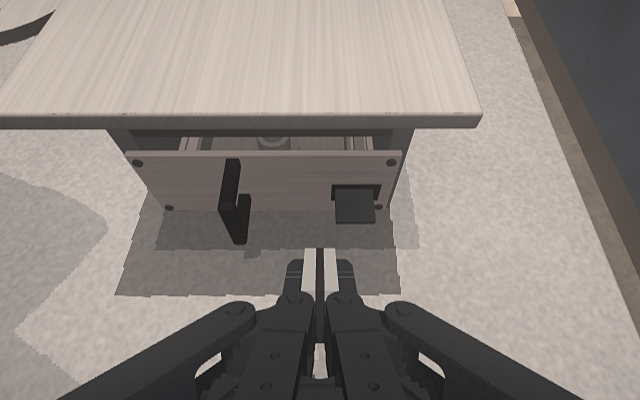

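View pics/s5.png

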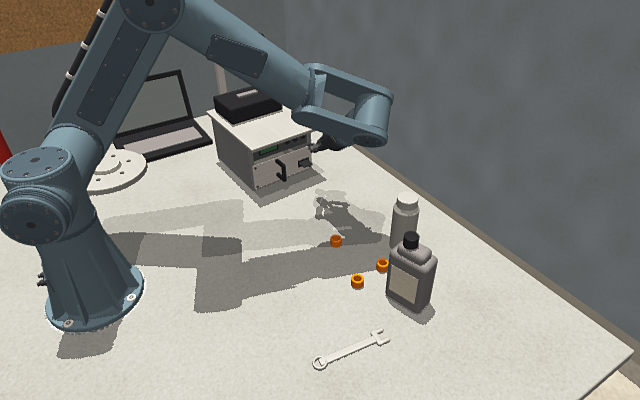

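The tray looks home in both views; the rings are just visible over the face at (273,142), and jug, flask and wrench are unmoved. I'll check flushness and tab height in numbers.

Run:
```python
from h import *
p,W=cloud('w20')
m=np.concatenate([W[165:200,160:210].reshape(-1,3),W[165:180,260:325].reshape(-1,3)]); m=m[(m[:,2]>.03)&(m[:,2]<.092)]
c=np.polyfit(m[:,0],m[:,1],1); r=m[:,1]-np.polyval(c,m[:,0]); k=abs(r)<.003; c=np.polyfit(m[k,0],m[k,1],1); print('face at .633',np.polyval(c,.633),'slope',np.degrees(np.arctan(c[0])),k.sum())
w=W[100:130,60:470].reshape(-1,3); e=[]
for x in np.arange(.54,.74,.01):
    q=w[(abs(w[:,0]-x)<.004)&(w[:,2]>.165)&(w[:,2]<.19)]
    if len(q)>4: e.append((x,q[:,1].min()))
e=np.array(e); c2=np.polyfit(e[:,0],e[:,1],1); print('shelf front at .633',np.polyval(c2,.633),np.degrees(np.arctan(c2[0])),len(e)); print('gap mm',(np.polyval(c,.633)-np.polyval(c2,.633))*1000)
for u,v in [(355,205),(355,215),(273,141),(265,141),(280,140)]: print(u,v,np.round(W[v,u],4))
# instrument face and rack side frame
for u,v in [(130,140),(118,140),(400,140),(405,140)]: print('frame',u,v,np.round(W[v,u],4))
# earlier reference: same from w2 (tray slightly out)
a,b=np.load('pics/s5.npz'),np.load('pics/side0.npz')
for n,(u0,u1,v0,v1) in dict(jug=(385,440,230,325),flask=(388,420,190,250),wrench=(310,392,325,372)).items():
    d=np.abs(a['p'][v0:v1,u0:u1].astype(int)-b['p'][v0:v1,u0:u1]).max(2); print(n,(d>60).mean().round(4))
crop('w20','c20',100,430,90,260,2.4)
```

```text
face at .633 0.18487374504789267 slope 3.350094429417003 2715
shelf front at .633 0.13866128398202407 3.3635973355948656 20
gap mm 46.212461065868595
355 205 [0.7032 0.1708 0.051 ]
355 215 [0.7033 0.161  0.0506]
273 141 [0.6249 0.2323 0.0596]
265 141 [0.6173 0.2321 0.0593]
280 140 [0.6315 0.2335 0.0601]
frame 130 140 [0.5247 0.1865 0.1063]
frame 118 140 [0.5145 0.187  0.1052]
frame 400 140 [0.7333 0.1982 0.106 ]
frame 405 140 [0.7373 0.1988 0.1055]
jug 0.023
flask 0.0141
wrench 0.0
```

View pics/c20.png

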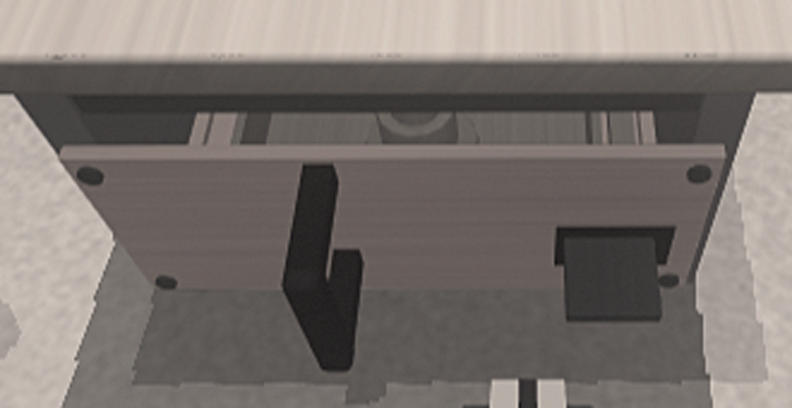

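Face 46 mm behind the shelf edge (home is 45), tab up at 51 mm, collar top at 60 mm, and the arm free of contact. I'm handing in.

```bash
python3 -c "
from plant import robot
print(robot.job_done()); print(robot.read_state()['clock'])"
```

```text
the job is handed in; nothing more can be done
None
the job is handed in; nothing more can be done
```

The tray is back home in the rack with the wide spacer and then the narrow steel collar on its post. I handed the job in at about 39 s of the 72 s allowed.

- **Pulling out:** I gripped the handle with the tool tilted 50° and pulled the tray to its end stop. A test push of 15 N did not move it past the catch, so it was locked.
- **Threading:** Both rings went down the post with almost no force. With the tray still out, the spacer's top measured 38.6 mm and the collar's 60.4 mm, against 38 and 60 mm when fully home.
- **Closing:** I held the tab down with the closed fingers, pushed the tray to its stop (about 10 N), lifted straight off the tab and backed out clear.

**Last checks:**
- **Flushness:** The tray face stands 46 mm behind the shelf edge, against 45 mm when home; the difference is within camera accuracy.
- **Tab and collar:** The tab is back up at 51 mm, and the collar's top still reads about 60 mm.
- **Contact:** The wrist force was about zero before handing in.
- **Jug, flask and wrench:** The side pictures show no movement. The jug and flask areas changed in 1–2% of pixels, which I put down to shadows but did not check further.

**Disagreement:** When gripping, the finger opening read 1–3 mm less than each part's size: 45 mm on the 48 mm spacer and 29 mm on the 32 mm collar. It made no difference to the fit. No check failed.

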